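Set out the filter kit around two lenses

TASK

Set out the filter kit on the grey mat, square with the mat, leaving the two lenses standing where they are: seat the steel step-up ring, spigot down, on the front rim of the small black lens; lay the white filter holder half-way between the lenses with its rails running front to back; lay the sleeved glass filter in front of the holder (on the robot's side), in line with it, about 2 cm clear of it and with the glass end pointing at the holder; and stand the blue blower straight behind the small lens (on the side away from the robot), about 2 cm clear of it. Set the glass filter down rather than dropping it, let go of everything, and leave the lens pen and the card case alone.

Things in the scene. Friction and masses are not known exactly. Their poses are not given: they have to be found in the camera images.
- mat: thin grey rubber work mat, fixed on the maple top, 340 mm (its x, front to back) by 380 mm (its y) by 3 mm thick; origin at the centre of its underside; its x axis points away from the robot (turned up to 0.12 rad), y to the left. Front means its -x side, towards the robot. The two lenses stand on it at about x 0, y +140 and -140 mm, either way round. A desk lamp (not listed) stands beyond the mat at the far left, out of the way
- prime: the small lens: black, with a thin brass band, loose, 240 g, standing on its rear cap with the front glass up; 61 mm in diameter, 52 mm tall; origin at the centre of its underside, z up, yaw means nothing. Its topmost 8 mm is the front filter rim, an open ring 54 mm outside and 46 mm inside diameter with a flat top; the glass lies 6 to 8 mm below the top
- zoom: the large lens: white barrel, black ribbed grip ring, loose, 460 g, standing on its rear cap; 71 mm in diameter, 80 mm tall; origin at the centre of its underside, z up
- ring_c (a point): bright steel step-up ring, 40 g, lying flat; wide flange 56 mm in diameter and 5 mm thick, and under it a narrower spigot 40 mm in diameter and 3 mm long (8 mm in all), hole 33 to 37 mm. The point is on the axis half-way up, 4 mm above the spigot's lower edge; z up. It lies spigot down, so the flange spans 3 to 8 mm above the table; seated, the spigot hangs inside the small lens's rim (3 mm of play all round) and the flange rests on the rim
- holder_c (a point): white plastic filter holder bracket, 45 g, lying flat, rails up: a plate 74 mm (its x) by 64 mm (its y) with a round hole and two straight side rails along x, whose outer faces are 64 mm apart; 14 mm tall. The point is at its centre, 7 mm above its underside. The same either way round; x along the rails
- sleeve_c (a point): glass ND filter in a rigid orange sleeve with a pale label, 70 g, lying flat: 90 mm long in all (its x), the sleeve 76 by 62 (its y) by 8 mm, and the near-black glass (56 mm wide) standing 14 mm out of the +x end. The point is at the middle of the 90 mm length, 4 mm above the underside; x points towards the glass end
- blower_c (a point): blue blower bulb, about 70 g, standing upright on its flat foot (38 mm), black nozzle up; 78 mm tall; the bulb is 52 mm in diameter from 26 to 40 mm above the foot and narrows above. The point is on the axis, 39 mm above the foot; z up
- pen: bystander: black lens pen with a red band lying at the left, 118 mm long, 11 mm thick; origin under its middle, long axis y
- case: bystander: green memory-card case, 62 by 82 by 16 mm, at the right; origin under its centre
Things that resemble listed ones, but are neither listed nor needed, are in the scene too. Of the things shaped like the part that bears blower_c, the blue one is meant.

How it is judged:
By the outcome, as a careful person would: the job done as asked, in the order asked, and still so for the second after the job is handed in, with the robot touching nothing.
It also fails if it takes over 109 s, if anything falls off the work surface, if the arm or the gripper's body presses on something with over 40 N, if the wrist force passes 120 N, or if a joint passes its speed limit or range.

ROBOT

A 6-joint arm with a two-finger parallel gripper is mounted at the origin on the work surface. World frame = base frame: x ahead of the robot, y to its left, z up, the work surface at z = 0. Lengths are in m, angles in rad, forces in N, time in s.
With the tool pointing down it reaches from about 0.375 to 0.9 m from the base axis. Payload 3.1 kg.
Tool frame: the origin (TCP) lies midway between the tips of the shut fingers; the grasp point (between the pads) lies 19 mm behind it; z points along the fingers, y is the line along which they close (so a half turn about z gives the same grasp; the last joint's range is limited). The gripper opens to 85 mm and grips with 20 to 120 N. Pads are 22 mm wide; open, the fingers measure 114 mm over their backs; the gripper's body (76 mm by 85 mm) begins 54 mm behind the grasp point. The pads swing forward as they close: fully open they stand 13 mm farther back than shut.
Start: joints at [-1.44, 0.527, 1.433, -0, 1.181, -0.178], TCP at [0.19, -0.595, 0.231] pointing down, gripper open.
Joint ranges: [-3.08, 3.08], [-0.75, 2.2], [0.22, 2.44], [-1.43, 4.57], [0, 2.65], [-2.85, 2.85]. Speed limits (rad/s): [2.79, 2.79, 3.14, 3.14, 3.14, 3.14].

INTERFACE

Orientations are given as a unit quaternion [w, x, y, z].
In Python, from station import * gives the robot as it stands.
- The arm moves only by the tool send_rows, never from a script. Its argument "steps" is a list of rows, each a list of 3 entries, a list of its own where there are three numbers: the shift along the tool's x, y, z in cm, then the turn, a rotation vector about the tool's x, y, z in rad, then the finger opening in cm, from 0 to 8.54. In form: [[[dx, dy, dz], [ax, ay, az], jaw], ...]. A call has 1 to 8 rows; each row shifts and turns the commanded pose from where the row before left it, along the tool's axes as they then stand; what a row does not reach is not made up. A row lasts 1/12 s, in which the tool goes at most 41.7 mm and 7.16 degrees, less where a joint would pass 70% of its speed; a pose out of reach is approached as far as the arm can. A call with a gripper value outside its range is refused whole. The fingers move at their own pace and stop on an object; "newtons" is the grip in N (left out, the last holds). Time passes only in rows, so rows that do not move let the fingers close. It gives the time, the measured TCP pose, the force, the opening and the grip force at its end, in the units of the state.
- get_state(): the state, without advancing time (a new reading comes with each control period).
- capture(name): name is "side" or "top" or "wrist"; returns the picture (384x512x3 uint8, blue, green, red); there is no depth.
- camera_params(name): a dict with "vfov" (degrees; the focal length in pixels is half the picture's height over the tangent of half this angle, whatever the lens; pixels are square), "cx", "cy" (the principal point, pixels), "world_from_camera" (4x4, takes a point from camera to world coordinates); the wrist camera has in their place "T_tool_cam" (4x4, takes a point from camera to tool coordinates, whose origin is the TCP and whose axes are the flange's). Camera axes: x right, y up, looking along -z (the intrinsics and any distortion apply to the point x, -y, -z); pixel columns grow to the right and rows downward; lengths in m; the calibration is good to about 2 mm. The wrist camera is an equidistant fisheye: a pixel r from the principal point sees the ray r / f radians off the axis. A picture is of the moment at which its call begins: read the wrist's pose just before it. camera_params takes no time and is no camera call.
- close_job(): hands the job in; it is judged then, once.
The state is a dict: "time_s": time; "joint_pos": joint angles; "dq": joint speeds; "tau": joint torques, N m; "ee_pos": TCP position; "tool_rot": TCP orientation; "ft_force": force on the tool from outside, world axes, zero at the start; "moment": the same for the moment, N m; "grip_width": finger opening in m; "finger_force": force on a finger pad.
Only numpy, scipy, OpenCV 4.12 (cv2) and the standard library are available. Lean on these libraries where they do the work, as an engineer would, in place of code of your own. Each camera call takes 0.05 s, during which the arm holds its last target. There are 200 camera calls.

## Working session

There is one attempt and no reset: what is moved stays moved. The work goes in short steps, Python scripts to look and compute and a tool call to move; the robot and the scene stay as the last step left them, time stands still between calls to the robot, and variables do not carry over. Pictures are saved under pics/ and viewed, at most 14 in all, crops included, and the job is handed in when it is done.

Besides the shell and the picture viewer there is one more tool, called as name(argument=value, ...), one argument or row to a line, values as JSON. send_rows: Moves the arm, as the interface text tells. Its arguments: {"type":"object","properties":{"steps":{"type":"array"},"newtons":{"type":"number"}},"required":["steps"]}

```bash
mkdir -p pics; ls; python3 - <<'E'
from station import *
import cv2,numpy as np
print(get_state())
for n in ("side","top","wrist"):
    p=camera_params(n);print(n,p)
    cv2.imwrite(f"pics/{n}0.png",capture(n))
E
```

```text
pics
{'time_s': 0.0, 'joint_pos': array([-1.44047023e+00,  5.28465039e-01,  1.43391767e+00,  3.72636501e-05,
        1.18140589e+00, -1.78519762e-01]), 'dq': array([-0.00014437, -0.00078526, -0.00087076,  0.00041486,  0.00039142,
       -0.00045647]), 'tau': array([-9.66424923e-04, -4.42345190e+01, -1.78025222e+01, -3.29736513e-04,
        8.54531187e-03, -1.17690894e-05]), 'ee_pos': array([ 0.18990511, -0.59468995,  0.23032943]), 'tool_rot': array([-1.09723844e-03,  9.88100949e-01,  1.53802822e-01,  4.36793735e-05]), 'ft_force': array([ 0.56678704, -0.02311926,  0.40387988]), 'moment': array([-0.02134783, -0.04253924,  0.00913829]), 'finger_force': 0.0, 'grip_width': 0.08527387467532427}
side {'vfov': 55.14042277793607, 'cx': 250.5476234977791, 'cy': 190.84987594246576, 'world_from_camera': array([[-0.98821176,  0.06854741, -0.13688963,  0.38583205],
       [-0.15120055, -0.57716547,  0.80250758,  0.80718215],
       [-0.02399815,  0.81374521,  0.58072611,  0.63758238],
       [ 0.        ,  0.        ,  0.        ,  1.        ]])}
top {'vfov': 46.474881370970195, 'cx': 246.9475005567872, 'cy': 187.6534027559604, 'world_from_camera': array([[ 0.01039559,  0.9825442 , -0.18573861,  0.30372875],
       [-0.99976195,  0.00664948, -0.02078032, -0.02867883],
       [-0.01918252,  0.18591042,  0.98237943,  1.36570878],
       [ 0.        ,  0.        ,  0.        ,  1.        ]])}
wrist {'vfov': 65.70646984690485, 'cx': 257.43678240864796, 'cy': 191.78988003652705, 'T_tool_cam': array([[-8.03462967e-04,  9.51318518e-01,  3.08208423e-01,
         7.87847202e-02],
       [ 9.99999626e-01,  8.63103941e-04, -5.71823934e-05,
        -1.69639951e-04],
       [-3.20414574e-04,  3.08208262e-01, -9.51318855e-01,
        -1.42551684e-01],
       [ 0.00000000e+00,  0.00000000e+00,  0.00000000e+00,
         1.00000000e+00]])}
```

```bash
python3 -c "
import cv2
a=cv2.imread('pics/top0.png');cv2.imwrite('pics/top0b.png',cv2.resize(a,(800,600),interpolation=cv2.INTER_CUBIC))
a=cv2.imread('pics/side0.png');cv2.imwrite('pics/side0b.png',cv2.resize(a,(800,600),interpolation=cv2.INTER_CUBIC))"
```

```text
(no output)
```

View pics/top0b.png

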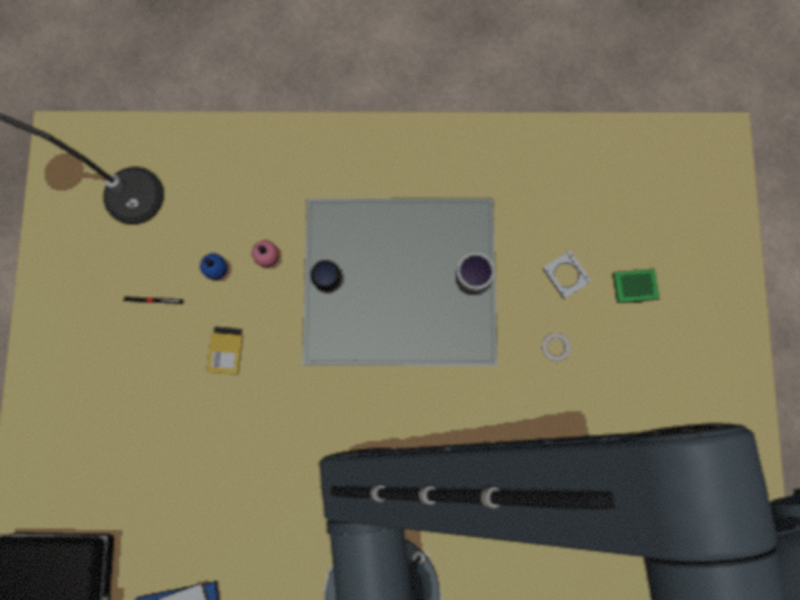

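View pics/side0b.png

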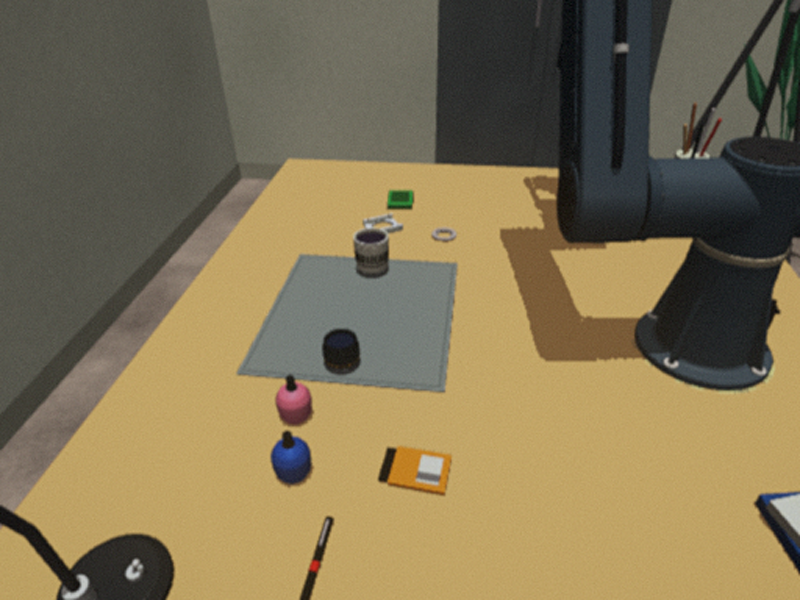

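```bash
cat > h.py <<'E'
from station import *
import cv2, numpy as np
from scipy.spatial.transform import Rotation as R
def rot(q): return R.from_quat(q, scalar_first=True)
def shot(name):
    s=get_state(); im=capture(name); p=camera_params(name)
    if name=="wrist":
        T=np.eye(4); T[:3,:3]=rot(s["tool_rot"]).as_matrix(); T[:3,3]=s["ee_pos"]; M=T@p["T_tool_cam"]
    else: M=p["world_from_camera"]
    return dict(im=im,M=M,f=192/np.tan(np.radians(p["vfov"]/2)),c=(p["cx"],p["cy"]),fish=name=="wrist")
def ray(S,uv):
    uv=np.atleast_2d(np.asarray(uv,float)); d=(uv-S["c"])/S["f"]
    if S["fish"]:
        r=np.maximum(np.linalg.norm(d,axis=1),1e-9)[:,None]
        d=np.hstack([d/r*np.sin(r),np.cos(r)])
    else: d=np.hstack([d,np.ones((len(d),1))])
    d=d*[1,-1,-1]; return S["M"][:3,3], d@S["M"][:3,:3].T
def onz(S,uv,z):
    o,d=ray(S,uv); return o+d*((z-o[2])/d[:,2])[:,None]
def proj(S,P):
    q=(np.atleast_2d(P)-S["M"][:3,3])@S["M"][:3,:3]*[1,-1,-1]
    if S["fish"]:
        n=np.linalg.norm(q[:,:2],axis=1); t=np.arctan2(n,q[:,2]); return S["c"]+q[:,:2]/n[:,None]*t[:,None]*S["f"]
    return S["c"]+q[:,:2]/q[:,2:]*S["f"]
def meet(S1,a,S2,b):  # two-view point and gap
    (o,d),(p,e)=ray(S1,a),ray(S2,b); d=d[0]/np.linalg.norm(d);e=e[0]/np.linalg.norm(e)
    t=np.linalg.lstsq(np.c_[d,-e],p-o,rcond=None)[0]; A,B=o+t[0]*d,p+t[1]*e
    return (A+B)/2, np.linalg.norm(A-B)
def yaw():
    x=rot(get_state()["tool_rot"]).as_matrix()[:,0]; return np.arctan2(x[1],x[0])
def go(x,y,z,yw=None):  # tool-axis shift (cm) to TCP target, after the turn about tool z
    s=get_state(); w=yaw(); yw=w if yw is None else yw
    d=(np.array([x,y,z])-s["ee_pos"])*100; c,n=np.cos(yw),np.sin(yw)
    print("turn az %.3f; shift x %.2f y %.2f z %.2f"%(-(yw-w),c*d[0]+n*d[1],n*d[0]-c*d[1],-d[2]))
def blobs(mask,amin=20):
    n,l,st,ce=cv2.connectedComponentsWithStats(mask.astype(np.uint8)); 
    return [(ce[i],st[i][4],l==i) for i in np.argsort(-st[1:,4])+1 if st[i][4]>=amin]
def save(im,name,k=1.5625): cv2.imwrite("pics/"+name,cv2.resize(im,None,fx=k,fy=k,interpolation=cv2.INTER_CUBIC))
E
python3 - <<'E'
from h import *
S=shot("top")
for n,uv,z in [("prime",(326,275),.05),("zoom",(475,272),.08),("holder",(567,274),.014),("ring",(556,347),.008),("sleeve",(225,350),.008),("blue",(213,266),.04),("pink",(265,253),.04),
 ("m1",(306,200),.003),("m2",(493,200),.003),("m3",(496,364),.003),("m4",(304,364),.003)]:
    print(n,onz(S,np.array(uv)/1.5625,z)[0].round(3))
go(.42,-.29,.30,0)
E
```

```text
prime [0.587 0.115 0.05 ]
zoom [ 0.589 -0.169  0.08 ]
holder [ 0.6   -0.357  0.014]
ring [ 0.456 -0.331  0.008]
sleeve [0.445 0.314 0.008]
blue [0.606 0.338 0.04 ]
pink [0.633 0.237 0.04 ]
m1 [0.754 0.165 0.003]
m2 [ 0.755 -0.215  0.003]
m3 [ 0.423 -0.215  0.003]
m4 [0.42  0.159 0.003]
turn az 0.309; shift x 23.01 y -30.50 z -6.93
```

send_rows(
  steps=[
    [[0,0,-2.3],[0,0,0.103],8.5],
    [[0,0,-2.3],[0,0,0.103],8.5],
    [[0,0,-2.3],[0,0,0.103],8.5],
    [[2.8,-2.45,0],[0,0,0],8.5],
    [[2.8,-2.45,0],[0,0,0],8.5],
    [[2.8,-2.45,0],[0,0,0],8.5],
    [[2.8,-2.45,0],[0,0,0],8.5],
    [[2.8,-2.45,0],[0,0,0],8.5],
  ],
)

```text
time_s: 0.87
ee_pos: [0.3309, -0.4715, 0.3002]
tool_rot: [-0.0, 1.0, -0.0, 0.0]
ft_force: [0.9, -0.1, 0.1]
grip_width: 0.0854
finger_force: 0.0
```

send_rows(
  steps=[
    [[2.8,-2.45,0],[0,0,0],8.5],
    [[2.8,-2.45,0],[0,0,0],8.5],
    [[2.8,-2.45,0],[0,0,0],8.5],
    [[2.8,-2.45,0],[0,0,0],8.5],
    [[2.8,-2.45,0],[0,0,0],8.5],
    [[2.8,-2.45,0],[0,0,0],8.5],
    [[2.8,-2.45,0],[0,0,0],8.5],
    [[2.8,-2.45,0],[0,0,0],8.5],
  ],
)

```text
time_s: 1.53
ee_pos: [0.5551, -0.2754, 0.3001]
tool_rot: [-0.0, 1.0, -0.0, -0.0]
ft_force: [0.7, -0.7, 0.0]
grip_width: 0.0851
finger_force: 0.0
```

send_rows(
  steps=[
    [[1.5,-1.3,0],[0,0,0],8.5],
    [[0,0,0],[0,0,0],8.5],
    [[0,0,0],[0,0,0],8.5],
  ],
)

```text
time_s: 1.78
ee_pos: [0.5694, -0.2629, 0.2998]
tool_rot: [-0.0, 1.0, 0.001, -0.001]
ft_force: [0.6, -0.5, -0.7]
grip_width: 0.0848
finger_force: 0.0
```

```bash
cat >> h.py <<'E'
import pickle
def keep(name,tag):
    S=shot(name); pickle.dump(S,open(f"pics/{tag}.pkl","wb")); save(S["im"],tag+".png"); return S
def load(tag): return pickle.load(open(f"pics/{tag}.pkl","rb"))
E
python3 - <<'E'
from h import *
s=get_state();print(s["time_s"],s["ee_pos"],yaw())
keep("wrist","w1")
E
```

```text
1.7833 [ 0.56942668 -0.26291242  0.29979854] 0.00244471049187923
```

View pics/w1.png

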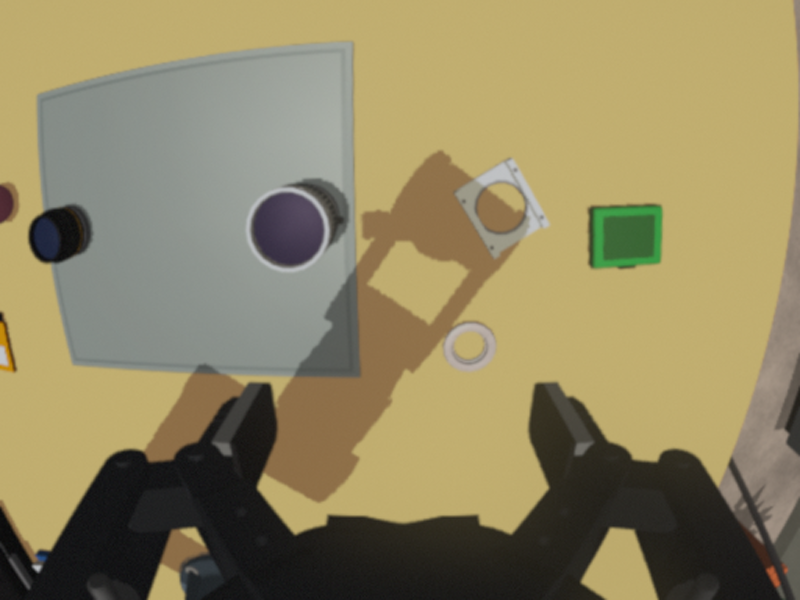

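```bash
cat >> h.py <<'E'
def grey(S,box,smax=70):  # low-saturation blobs in box (u0,v0,u1,v1)
    h=cv2.cvtColor(cv2.GaussianBlur(S["im"],(3,3),0),cv2.COLOR_BGR2HSV); m=(h[...,1]<smax)
    k=np.zeros_like(m); u0,v0,u1,v1=box; k[v0:v1,u0:u1]=1; return m&k
def outline(S,mask):  # outer contour pixels of the largest blob
    c=max(cv2.findContours(mask.astype(np.uint8),cv2.RETR_EXTERNAL,cv2.CHAIN_APPROX_NONE)[0],key=cv2.contourArea); return c[:,0,:].astype(float)
E
python3 - <<'E'
from h import *
S=load("w1"); T=keep("top","t1")
h=cv2.cvtColor(S["im"],cv2.COLOR_BGR2HSV)
for u,v in [(500,180),(480,210),(540,215),(470,325),(600,300),(420,200)]: print(h[int(v/1.5625),int(u/1.5625)])
for nm,box,z in [("ring",(278,200,325,242),.008),("holder",(285,95,358,170),.014)]:
    m=grey(S,box); o=outline(S,m); w=onz(S,o,z)[:,:2]
    print(nm,m.sum(),cv2.minEnclosingCircle(w.astype(np.float32)*1000),cv2.minAreaRect(w.astype(np.float32)*1000))
    uvt=proj(T,np.r_[w.mean(0),z])[0]; print("top guess",uvt)
for nm,box in [("ring",(340,208,372,238)),("holder",(343,158,382,194))]:
    m=grey(T,box,90); b=blobs(m)[0]; print("top",nm,b[0],b[1],onz(T,b[0],.008))
E
```

```text
[ 30   2 166]
[ 17 122 144]
[100   4 183]
[ 15  19 189]
[ 23 108 193]
[ 17 123 143]
ring 581 ((456.3988037109375, -331.75067138671875), 28.06757164001465) ((456.4709777832031, -332.3214111328125), (54.09929656982422, 54.56085968017578), 89.80489349365234)
top guess [355.94971835 221.97751059]
holder 1373 ((599.2256469726562, -357.2104797363281), 48.192962646484375) ((600.0082397460938, -356.8927001953125), (76.83245849609375, 65.32683563232422), 32.6837272644043)
top guess [363.05368813 175.24641288]
top ring [355.5 222.5] 960 [[ 0.45514626 -0.33022626  0.008     ]]
top holder [362.  175.5] 1404 [[ 0.60107036 -0.35526082  0.008     ]]
```

send_rows(
  steps=[
    [[-1.9,1.15,2.8],[0,0,0],8.5],
    [[-1.9,1.15,2.8],[0,0,0],8.5],
    [[-1.9,1.15,2.8],[0,0,0],8.5],
    [[-1.9,1.15,2.8],[0,0,0],8.5],
    [[-1.9,1.15,2.8],[0,0,0],8.5],
    [[-1.9,1.15,2.8],[0,0,0],8.5],
    [[0,0,0],[0,0,0],8.5],
    [[0,0,0],[0,0,0],8.5],
  ],
)

```text
time_s: 2.55
ee_pos: [0.4525, -0.3338, 0.1311]
tool_rot: [-0.001, 1.0, -0.002, -0.001]
ft_force: [0.9, 0.6, 0.0]
grip_width: 0.085
finger_force: 0.0
```

```bash
python3 - <<'E'
from h import *
S=keep("wrist","w2"); print(get_state()["ee_pos"],yaw()); print(proj(S,[.4564,-.332,.008])*1.5625,proj(S,[.6,-.357,.014])*1.5625)
E
```

```text
[ 0.45436839 -0.3342284   0.13253674] -0.003346307819705908
[[399.99111082 281.24858494]] [[443.94012543  33.65067123]]
```

View pics/w2.png

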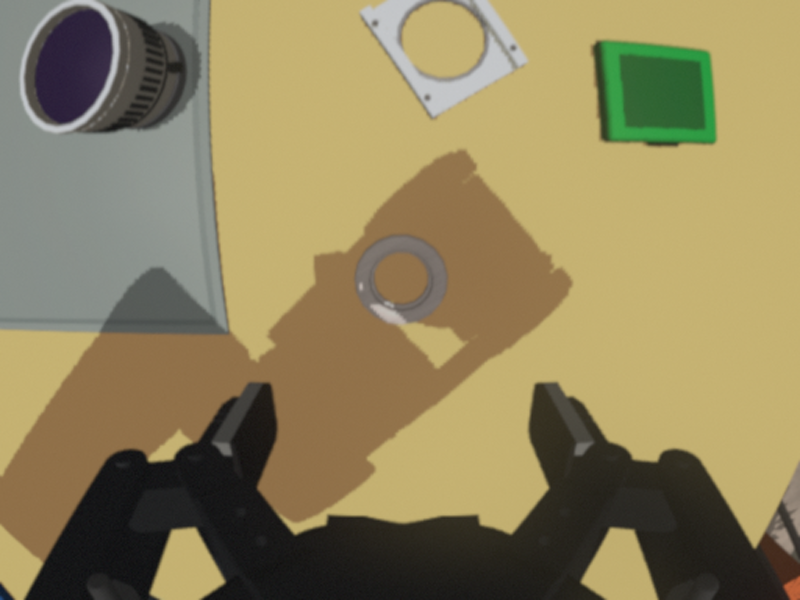

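```bash
python3 - <<'E'
from h import *
A=load("w1");B=load("w2")
oa=outline(A,grey(A,(278,200,325,242))); ob=outline(B,grey(B,(222,145,292,212),90))
for z in (.004,.008,.012):
    print(z,[cv2.minEnclosingCircle((onz(S,o,z)[:,:2]*1000).astype(np.float32)) for S,o in((A,oa),(B,ob))])
ea,eb=cv2.fitEllipse(oa.astype(np.float32)),cv2.fitEllipse(ob.astype(np.float32)); print(ea,eb,meet(A,ea[0],B,eb[0]))
s=get_state();print(s["ee_pos"]); go(.4564,-.332,0,0)
E
```

```text
0.004 [((454.63092041015625, -332.38751220703125), 28.326082229614258), ((455.6214599609375, -332.00482177734375), 28.665794372558594)]
0.008 [((456.398681640625, -331.75048828125), 28.067590713500977), ((456.7498779296875, -332.0412292480469), 28.240156173706055)]
0.012 [((458.166748046875, -331.11395263671875), 27.80902862548828), ((457.8782043457031, -332.0773010253906), 27.814634323120117)]
((300.15716552734375, 221.53378295898438), (30.857078552246094, 33.386619567871094), 72.45475006103516) ((256.2317199707031, 178.57766723632812), (57.24382400512695, 58.539573669433594), 89.2762680053711) (array([ 0.4574157 , -0.33192039,  0.0079674 ]), np.float64(0.0009039242490153937))
[ 0.45436839 -0.3342284   0.13253674]
turn az -0.003; shift x 0.20 y -0.22 z 13.25
```

send_rows(
  newtons=30,
  steps=[
    [[0.25,-0.2,2.5],[0,0,0],8.5],
    [[0,0,3.0],[0,0,0],8.0],
    [[0,0,3.0],[0,0,0],7.5],
    [[0,0,2.5],[0,0,0],7.5],
    [[0,0,1.0],[0,0,0],7.0],
    [[0,0,0.5],[0,0,0],7.0],
    [[0,0,0],[0,0,0],7.0],
    [[0,0,0],[0,0,0],7.0],
  ],
)

```text
time_s: 3.27
ee_pos: [0.4588, -0.3319, 0.0088]
tool_rot: [0.001, 1.0, 0.0, 0.001]
ft_force: [0.8, 0.4, 0.5]
grip_width: 0.0701
finger_force: 0.0
```

```bash
python3 - <<'E'
from h import *
print(get_state()["ee_pos"]); go(.4568,-.332,-.002,0)
E
```

```text
[ 0.45875777 -0.3318723   0.00877964]
turn az 0.000; shift x -0.20 y 0.01 z 1.08
```

send_rows(
  steps=[
    [[-0.2,0,0.7],[0,0,0],6.5],
    [[0,0,0.35],[0,0,0],6.5],
    [[0,0,0],[0,0,0],6.0],
    [[0,0,0],[0,0,0],5.8],
    [[0,0,0],[0,0,0],5.4],
    [[0,0,0],[0,0,0],5.0],
    [[0,0,0],[0,0,0],5.0],
    [[0,0,0],[0,0,0],5.0],
  ],
)

```text
time_s: 3.93
ee_pos: [0.4556, -0.3311, -0.0023]
tool_rot: [0.0, 1.0, 0.0, 0.0]
ft_force: [-1.0, 1.1, 5.8]
grip_width: 0.054
finger_force: 30.7
```

send_rows(
  steps=[
    [[0,0,-1],[0,0,0],5.0],
    [[0,0,-2.5],[0,0,0],5.0],
    [[0,0,-3.5],[0,0,0],5.0],
    [[0,0,-3.5],[0,0,0],5.0],
    [[0,0,-3.5],[0,0,0],5.0],
    [[0.8,-2.5,-2],[0,0,0],5.0],
    [[1.2,-3.3,-1.5],[0,0,0],5.0],
    [[1.2,-3.3,-1.5],[0,0,0],5.0],
  ],
)

```text
time_s: 4.6
ee_pos: [0.4878, -0.2398, 0.1889]
tool_rot: [0.001, 1.0, -0.001, 0.001]
ft_force: [0.8, -0.5, -0.5]
grip_width: 0.0537
finger_force: 31.8
```

send_rows(
  steps=[
    [[1.2,-3.3,-1.5],[0,0,0],5.0],
    [[1.2,-3.3,-1.5],[0,0,0],5.0],
    [[1.2,-3.3,-1.5],[0,0,0],5.0],
    [[1.2,-3.3,-1.5],[0,0,0],5.0],
    [[1.2,-3.3,-1.5],[0,0,0],5.0],
    [[1.2,-3.0,-1.5],[0,0,0],5.0],
    [[1,-1.5,0],[0,0,0],5.0],
    [[0,0,0],[0,0,0],5.0],
  ],
)

```text
time_s: 5.27
ee_pos: [0.5713, -0.0265, 0.2786]
tool_rot: [-0.0, 1.0, 0.002, 0.002]
ft_force: [-0.0, -0.9, -0.6]
grip_width: 0.0545
finger_force: 31.8
```

send_rows(
  steps=[
    [[0,0,0],[0,0,0],5.0],
    [[0,0,0],[0,0,0],5.0],
  ],
)

```text
time_s: 5.43
ee_pos: [0.5687, -0.0304, 0.2765]
tool_rot: [0.0, 1.0, -0.0, -0.001]
ft_force: [0.9, -0.1, 0.1]
grip_width: 0.0542
finger_force: 31.8
```

```bash
python3 - <<'E'
from h import *
S=keep("wrist","w3");keep("top","t3"); s=get_state();print(s["ee_pos"],yaw(),s["grip_width"],s["time_s"])
E
```

```text
[ 0.56866017 -0.03102835  0.27628394] -0.0017845943838627116 0.05421151852412093 5.5333
```

View pics/w3.png

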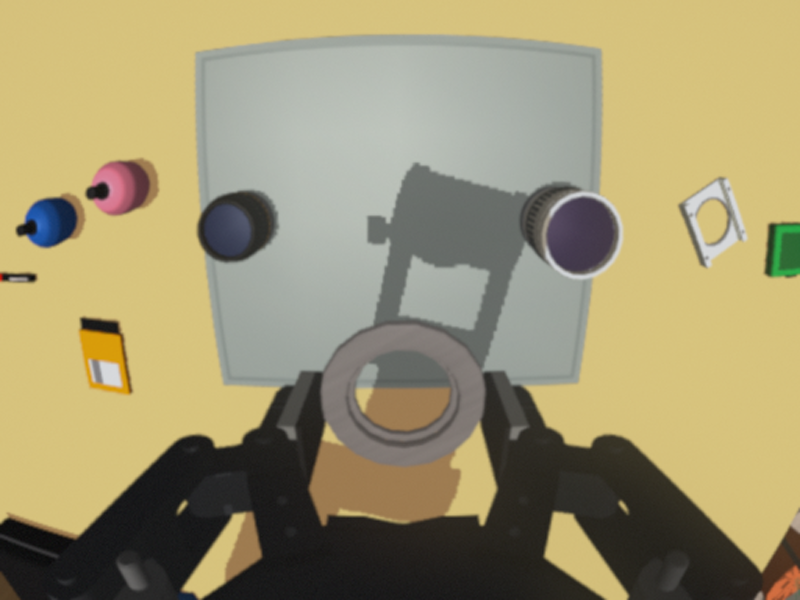

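send_rows(
  steps=[
    [[-1,-2.4,1.9],[0,0,0],5.0],
    [[-1,-2.4,1.9],[0,0,0],5.0],
    [[-1,-2.4,1.9],[0,0,0],5.0],
    [[-1,-2.4,1.9],[0,0,0],5.0],
    [[-1,-2.4,1.9],[0,0,0],5.0],
    [[-1,-2.4,1.9],[0,0,0],5.0],
    [[0,0,0],[0,0,0],5.0],
    [[0,0,0],[0,0,0],5.0],
  ],
)

```text
time_s: 6.2
ee_pos: [0.508, 0.1139, 0.1616]
tool_rot: [0.0, 1.0, 0.0, -0.002]
ft_force: [1.2, -0.2, -0.4]
grip_width: 0.0542
finger_force: 31.9
```

send_rows(
  steps=[
    [[0,0,0],[0,0,0],5.0],
    [[0,0,0],[0,0,0],5.0],
  ],
)

```text
time_s: 6.37
ee_pos: [0.5112, 0.1127, 0.1637]
tool_rot: [0.0, 1.0, -0.001, 0.001]
ft_force: [-1.1, -0.2, -0.2]
grip_width: 0.0541
finger_force: 31.9
```

```bash
python3 - <<'E'
from h import *
S=keep("wrist","w4"); s=get_state();print(s["ee_pos"],yaw(),s["grip_width"],s["time_s"])
print(proj(S,[[.587,.115,.055]])*1.5625)
# mat corners from w3 and t3
A=load("w3");T=load("t3")
def corners(S,uv):
    g=cv2.cvtColor(S["im"],cv2.COLOR_BGR2HSV)[...,1]; p=(np.array(uv,np.float32)/1.5625).reshape(-1,1,2)
    return cv2.cornerSubPix(g,p,(4,4),(-1,-1),(3,30,.01))[:,0]
for S,uv in((A,[(197,52),(602,50),(580,384),(224,384)]),(T,[(306,200),(493,200),(496,364),(304,364)])):
    p=corners(S,uv); w=onz(S,p,.003)[:,:2]*1000
    d1=(w[0]-w[3])+(w[1]-w[2]); d2=(w[0]-w[1])+(w[3]-w[2])
    print((p*1.5625).round(1).tolist(),w.round(1).tolist(),"c",w.mean(0),"yaw",np.arctan2(d1[1],d1[0]),np.arctan2(-d2[0],d2[1]),np.linalg.norm(d1)/2,np.linalg.norm(d2)/2)
E
```

```text
[0.51118157 0.11269031 0.16375517] -0.0022068558531659842 0.05402807632421499 6.4167
[[397.55848165 160.22325161]]
[[194.6999969482422, 52.099998474121094], [600.5999755859375, 48.400001525878906], [577.2000122070312, 382.0], [223.3000030517578, 384.0]] [[755.9, 163.4], [757.8, -215.1], [419.7, -216.7], [417.5, 161.3]] c [587.72711355 -26.79192832] yaw 0.005554788164116903 0.005415690076788603 338.20869304289687 378.222583446504
[[306.0, 197.8000030517578], [492.0, 197.6999969482422], [497.0, 364.8999938964844], [304.0, 364.0]] [[758.5, 165.3], [760.3, -213.4], [421.1, -217.2], [419.6, 158.5]] c [589.90578773 -26.71958187] yaw 0.015547569476053973 0.004381414063811515 339.09687370834376 377.23413144155097
```

View pics/w4.png

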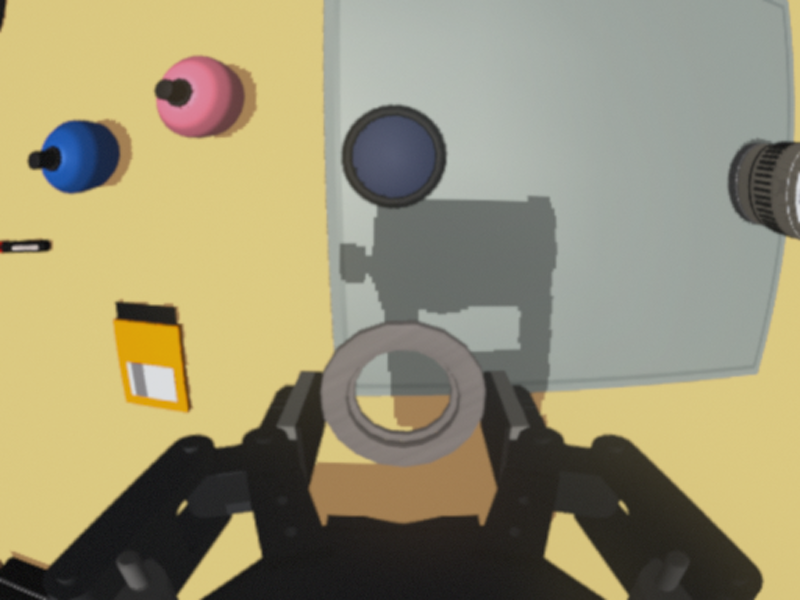

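```bash
python3 - <<'E'
from h import *
def hsv(S): return cv2.cvtColor(cv2.GaussianBlur(S["im"],(3,3),0),cv2.COLOR_BGR2HSV)
B=load("w4");A=load("w3")
# prime: dark body outline in w4, glass in both
c=[]
for S,(u,v) in ((B,(394,155)),(A,(230,231))):
    h=hsv(S); u/=1.5625;v/=1.5625; print(h[int(v),int(u)], h[int(v),int(u)+24],h[int(v),int(u)+29])
    yy,xx=np.mgrid[:384,:512]; near=(np.hypot(xx-u,yy-v)<42)
    g=[b for b in blobs(near&(h[...,0]>105)&(h[...,1]>60)&(h[...,2]>75)) ][0]
    o=outline(S,g[2]); e=cv2.fitEllipse(o.astype(np.float32)); print("glass",e); c.append(e[0])
    d=near&(h[...,2]<75)|g[2]; oo=outline(S,d); e=cv2.fitEllipse(oo.astype(np.float32)); print("outer",e, onz(S,e[0],.05))
print("glass pt",meet(B,c[0],A,c[1]), onz(B,c[0],.048),onz(A,c[1],.048))
# ring in hand
h=hsv(B); k=np.zeros((384,512),bool);k[200:300,200:316]=1
print(h[250,222],h[290,258],h[225,206])
m=k&(h[...,1]<60)&(h[...,2]>95)
b=blobs(m)[0]; o=outline(B,b[2]); e=cv2.fitEllipse(o.astype(np.float32)); print("ring",e,b[1])
s=get_state(); z=s["ee_pos"][2]+.0103
w=onz(B,o,z)[:,:2]*1000; print(cv2.minEnclosingCircle(w.astype(np.float32)), (s["ee_pos"]*1000).round(1))
E
```

```text
[113  61 112] [113  74  90] [45  8 64]
glass ((254.79058837890625, 99.67623901367188), (43.67945861816406, 51.16580581665039), 173.92288208007812)
outer ((251.87950134277344, 100.09625244140625), (63.639976501464844, 63.734256744384766), 91.40222930908203) [[0.58907186 0.11721005 0.05      ]]
[114  72  92] [20 42 55] [ 60  10 123]
glass ((145.62326049804688, 146.8474884033203), (23.441469192504883, 30.908266067504883), 157.71115112304688)
outer ((150.63034057617188, 144.46591186523438), (40.727325439453125, 48.06528091430664), 60.631160736083984) [[0.59262992 0.10896171 0.05      ]]
glass pt (array([0.58984359, 0.11487912, 0.05333638]), np.float64(0.0009079959847120102)) [[0.58941902 0.11475291 0.048     ]] [[0.58942764 0.11716926 0.048     ]]
[ 13  26 120] [ 12  25 133] [ 24 104 219]
ring ((260.0155944824219, 243.21470642089844), (103.91067504882812, 116.64500427246094), 65.96757507324219) 7939
((519.16162109375, 109.83882904052734), 34.21480941772461) [511.2 112.7 163.8]
```

```bash
python3 - <<'E'
from h import *
for t in("w3","w4"):
    S=load(t); h=cv2.cvtColor(cv2.GaussianBlur(S["im"],(5,5),0),cv2.COLOR_BGR2HSV)
    k=np.zeros((384,512),bool);k[200:302,196:320]=1
    m=k&((h[...,0]<30)|(h[...,0]>150))&(h[...,1]<60)&(h[...,2]>80)
    m=cv2.morphologyEx(m.astype(np.uint8),cv2.MORPH_OPEN,np.ones((5,5)))
    b=blobs(m)[0]; o=outline(S,b[2]); hull=cv2.convexHull(o.astype(np.float32))[:,0]
    ee=(S["M"]@np.linalg.inv(camera_params("wrist")["T_tool_cam"]))[:3,3]
    for dz in(.006,.0103,.014):
        w=(onz(S,hull,ee[2]+dz)[:,:2]-ee[:2])*1000; c,r=cv2.minEnclosingCircle(w.astype(np.float32)); print(t,b[1],dz,np.round(c,1),round(r,1))
go(.5892,.117,.09,0)
E
```

```text
w3 5116 0.006 [-0.8  0.1] 28.6
w3 5116 0.0103 [1.7 0.1] 27.7
w3 5116 0.014 [3.9 0.1] 26.9
w4 5092 0.006 [-0.9  0.3] 28.8
w4 5092 0.0103 [1.6 0.3] 27.9
w4 5092 0.014 [3.7 0.3] 27.1
turn az -0.002; shift x 7.80 y -0.43 z 7.38
```

send_rows(
  steps=[
    [[2,-0.1,1.2],[0,0,0],5.0],
    [[2,-0.1,2],[0,0,0],5.0],
    [[2,-0.1,2],[0,0,0],5.0],
    [[1.2,-0.1,2],[0,0,0],5.0],
    [[0.45,0,1],[0,0,0],5.0],
    [[0,0,0],[0,0,0],5.0],
    [[0,0,0],[0,0,0],5.0],
    [[0,0,0],[0,0,0],5.0],
  ],
)

```text
time_s: 7.08
ee_pos: [0.5858, 0.1177, 0.0818]
tool_rot: [-0.0, 1.0, -0.0, 0.0]
ft_force: [0.5, 0.7, 0.4]
grip_width: 0.0539
finger_force: 31.9
```

```bash
python3 - <<'E'
from h import *
s=get_state();print(s["ee_pos"],yaw());S=keep("wrist","w5")
import time
s=get_state();print(s["ee_pos"],yaw())
go(.5877,.1168,.053,.005)
T=keep("side","s5"); p=proj(T,[[.589,.117,.055]])[0].astype(int);print(p)
save(T["im"][p[1]-60:p[1]+60,p[0]-80:p[0]+80],"s5c.png",4)
E
```

```text
[0.58579273 0.11770871 0.08182263] -0.0006299617725329885
[0.58593444 0.11784463 0.08212293] -0.00041777007450755543
turn az -0.005; shift x 0.18 y 0.11 z 2.91
[217 215]
```

View pics/w5.png

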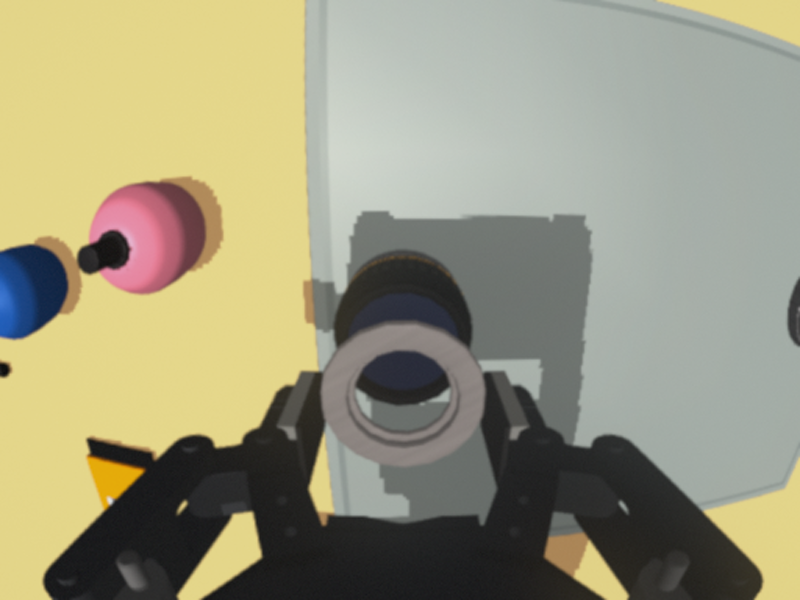

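send_rows(
  steps=[
    [[0.15,0.05,1.0],[0,0,0],5.0],
    [[0,0,0.8],[0,0,0],5.0],
    [[0,0,0.6],[0,0,0],5.0],
    [[0,0,0.3],[0,0,0],5.0],
    [[0,0,0],[0,0,0],5.0],
    [[0,0,0],[0,0,0],5.0],
  ],
)

```text
time_s: 7.68
ee_pos: [0.5873, 0.1175, 0.0533]
tool_rot: [0.0, 1.0, -0.0, -0.001]
ft_force: [0.5, -0.1, -0.5]
grip_width: 0.054
finger_force: 31.9
```

```bash
python3 - <<'E'
from h import *
s=get_state();print(s["ee_pos"],s["ft_force"]);S=keep("wrist","w6");
go(.5877,.1173,.050,.0)
T=keep("side","s6"); p=proj(T,[[.589,.117,.055]])[0].astype(int)
a=cv2.resize(T["im"][p[1]-60:p[1]+60,p[0]-80:p[0]+80],(640,480),interpolation=cv2.INTER_CUBIC); cv2.imwrite("pics/s6c.png",a)
E
```

```text
[0.58728105 0.11753858 0.05326496] [ 0.4709317  -0.06780298 -0.47189075]
turn az -0.000; shift x 0.01 y 0.02 z 0.36
```

View pics/s6c.png

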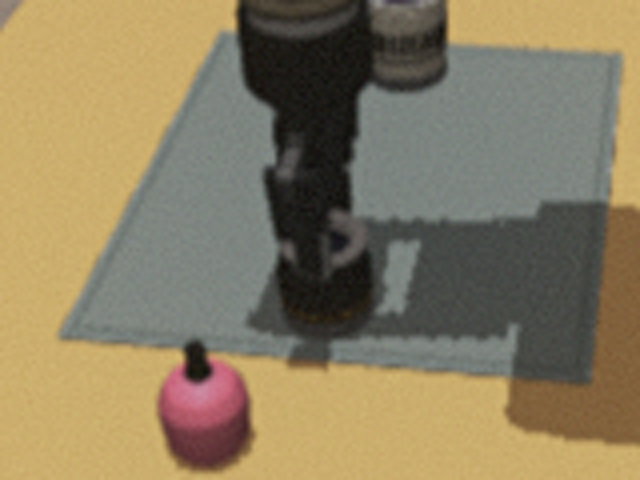

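send_rows(
  steps=[
    [[0,0,0.15],[0,0,0],5.0],
    [[0,0,0.15],[0,0,0],5.0],
    [[0,0,0],[0,0,0],5.0],
  ],
)

```text
time_s: 8.03
ee_pos: [0.5877, 0.1176, 0.0507]
tool_rot: [-0.0, 1.0, -0.0, 0.0]
ft_force: [-0.2, 0.7, -0.6]
grip_width: 0.0541
finger_force: 32.0
```

```bash
python3 - <<'E'
from h import *
s=get_state();print(s["ee_pos"],s["ft_force"])
E
```

```text
[0.58765206 0.11757803 0.05073427] [-0.22436412  0.68504543 -0.59606405]
```

send_rows(
  steps=[
    [[0,0,0.1],[0,0,0],5.0],
    [[0,0,0],[0,0,0],5.0],
  ],
)

```text
time_s: 8.2
ee_pos: [0.5878, 0.1176, 0.0498]
tool_rot: [-0.0, 1.0, -0.0, 0.0]
ft_force: [0.3, 0.4, -1.0]
grip_width: 0.0541
finger_force: 32.1
```

send_rows(
  steps=[
    [[0,0,0.08],[0,0,0],5.0],
    [[0,0,0],[0,0,0],5.0],
  ],
)

```text
time_s: 8.37
ee_pos: [0.5878, 0.1176, 0.0498]
tool_rot: [-0.0, 1.0, -0.0, 0.0]
ft_force: [-0.5, 0.1, 4.2]
grip_width: 0.0541
finger_force: 32.4
```

send_rows(
  steps=[
    [[0,0,0],[0,0,0],5.8],
    [[0,0,0],[0,0,0],6.2],
    [[0,0,0],[0,0,0],6.8],
    [[0,0,0],[0,0,0],7.2],
    [[0,0,-1.0],[0,0,0],7.5],
    [[0,0,-2.5],[0,0,0],7.5],
    [[0,0,-3],[0,0,0],8.0],
    [[-1,0,-3],[0,0,0],8.0],
  ],
)

```text
time_s: 9.03
ee_pos: [0.5792, 0.1173, 0.1453]
tool_rot: [0.0, 1.0, -0.0, 0.001]
ft_force: [0.8, -1.0, 0.4]
grip_width: 0.08
finger_force: 0.0
```

send_rows(
  steps=[
    [[-2.5,0,-1],[0,0,0],8.5],
    [[-2.5,0,0],[0,0,0],8.5],
    [[0,0,0],[0,0,0],8.5],
    [[0,0,0],[0,0,0],8.5],
  ],
)

```text
time_s: 9.37
ee_pos: [0.5264, 0.1177, 0.155]
tool_rot: [0.0, 1.0, 0.0, 0.0]
ft_force: [1.5, -0.6, -0.2]
grip_width: 0.0852
finger_force: 0.0
```

```bash
python3 - <<'E'
from h import *
s=get_state();print(s["ee_pos"],s["grip_width"]);S=keep("wrist","w7");
T=keep("side","s7"); p=proj(T,[[.589,.117,.055]])[0].astype(int)
q=proj(S,[[.589,.117,.06]])[0].astype(int)
a=cv2.resize(T["im"][p[1]-30:p[1]+30,p[0]-40:p[0]+40],(400,300),interpolation=cv2.INTER_CUBIC)
b=cv2.resize(S["im"][max(q[1]-60,0):max(q[1]-60,0)+120,q[0]-80:q[0]+80],(400,300),interpolation=cv2.INTER_CUBIC); cv2.imwrite("pics/c7.png",np.hstack([a,b]))
h=cv2.cvtColor(cv2.GaussianBlur(S["im"],(3,3),0),cv2.COLOR_BGR2HSV); yy,xx=np.mgrid[:384,:512]
m=(np.hypot(xx-q[0],yy-q[1])<50)&((h[...,0]<30)|(h[...,0]>150))&(h[...,1]<60)&(h[...,2]>80)
o=outline(S,m);w=onz(S,o,.06)[:,:2]*1000;print("ring",cv2.minEnclosingCircle(w.astype(np.float32)))
m=(np.hypot(xx-q[0],yy-q[1])<50)&((h[...,2]<75))|m
o=outline(S,m);w=onz(S,o,.052)[:,:2]*1000;print("prime",cv2.minEnclosingCircle(w.astype(np.float32)))
E
```

```text
[0.52642348 0.11767335 0.15495424] 0.08516135970842406
ring ((589.4265747070312, 117.56636047363281), 28.16790199279785)
prime ((588.8969116210938, 117.55823516845703), 29.116636276245117)
```

View pics/c7.png

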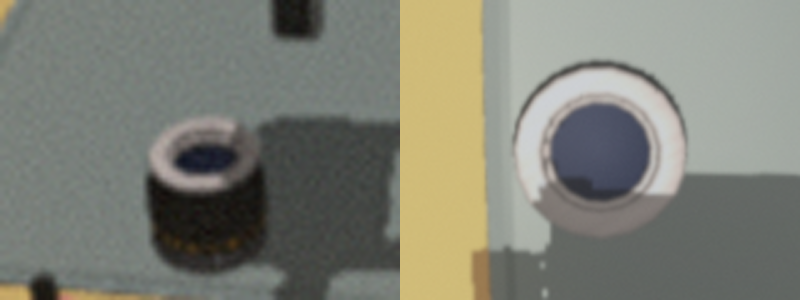

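send_rows(
  steps=[
    [[0,1.5,-3],[0,0,0],8.5],
    [[0,3,-2],[0,0,0],8.5],
    [[0,3.5,-1.5],[0,0,0],8.5],
    [[0,3.8,-1.2],[0,0,0],8.5],
    [[0,4,-0.8],[0,0,0],8.5],
    [[0,4,-0.5],[0,0,0],8.5],
    [[0,4,0],[0,0,0],8.5],
    [[0,4,0],[0,0,0],8.5],
  ],
)

```text
time_s: 10.13
ee_pos: [0.5287, -0.1633, 0.2446]
tool_rot: [0.001, 1.0, -0.0, 0.001]
ft_force: [0.5, -0.2, -1.0]
grip_width: 0.0848
finger_force: 0.0
```

send_rows(
  steps=[
    [[0,2.5,0],[0,0,0],8.5],
    [[0,0,0],[0,0,0],8.5],
    [[0,0,0],[0,0,0],8.5],
    [[0,0,0],[0,0,0],8.5],
  ],
)

```text
time_s: 10.47
ee_pos: [0.5277, -0.1853, 0.2436]
tool_rot: [-0.001, 1.0, -0.0, -0.0]
ft_force: [-0.4, -0.1, -0.5]
grip_width: 0.0847
finger_force: 0.0
```

```bash
python3 - <<'E'
from h import *
S=keep("wrist","w8"); s=get_state();print(s["ee_pos"],yaw(),s["time_s"])
h=cv2.cvtColor(cv2.GaussianBlur(S["im"],(3,3),0),cv2.COLOR_BGR2HSV); yy,xx=np.mgrid[:384,:512]
q=proj(S,[.589,-.167,.083])[0]; print(q)
near=np.hypot(xx-q[0],yy-q[1])<48
m=near&(h[...,2]>165)&(h[...,1]<40)
for b in blobs(m)[:2]:
    o=outline(S,b[2]); w=onz(S,o,.083)[:,:2]*1000; print(b[1],cv2.minEnclosingCircle(w.astype(np.float32)),cv2.fitEllipse(w.astype(np.float32)))
# holder
q=proj(S,[.6,-.357,.014])[0]; print(q)
near=np.hypot(xx-q[0],yy-q[1])<48
m=near&(h[...,1]<70); o=outline(S,m); w=onz(S,o,.014)[:,:2]*1000; print(cv2.minAreaRect(w.astype(np.float32)))
# circular hole: two-view height
def hole(S,q,r=20):
    h=cv2.cvtColor(cv2.GaussianBlur(S["im"],(3,3),0),cv2.COLOR_BGR2HSV); near=np.hypot(xx-q[0],yy-q[1])<45
    cs,hi=cv2.findContours((near&(h[...,1]<70)).astype(np.uint8),cv2.RETR_CCOMP,cv2.CHAIN_APPROX_NONE)
    c=max([c for c,k in zip(cs,hi[0]) if k[3]>=0],key=cv2.contourArea); return cv2.fitEllipse(c)[0],cv2.contourArea(c)
A=load("w1"); B=load("w2"); ha=hole(A,(321,133)); hs=hole(S,q); print(ha,hs,meet(A,ha[0],S,hs[0]))
E
```

```text
[ 0.52765038 -0.18454991  0.24364955] 0.0005085367621243955 10.5167
[239.51678018 115.79165822]
2456 ((588.8101196289062, -166.0520477294922), 49.36219787597656) ((595.13916015625, -158.6294403076172), (71.76033020019531, 88.743896484375), 50.07146072387695)
[387.94698836 109.15325309]
((599.808349609375, -355.3356628417969), (77.39481353759766, 67.78592681884766), 32.82425308227539)
((320.0745849609375, 132.53074645996094), 822.0) ((384.42938232421875, 108.794921875), 869.5) (array([ 0.59955565, -0.35630906,  0.004199  ]), np.float64(0.0007738133065131811))
```

View pics/w8.png

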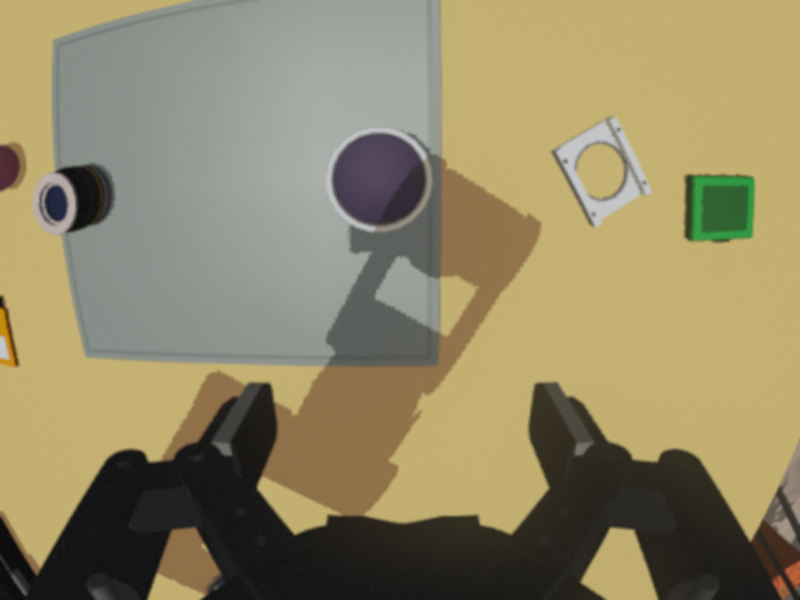

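```bash
python3 - <<'E'
from h import *
S=load("w8")
print(onz(S,(380/1.5625,179/1.5625),.083), np.diff(onz(S,np.array([(328,179),(432,179)])/1.5625,.083),axis=0))
s=get_state();print(s["ee_pos"],yaw()); go(.5996,-.3563,.13,.572)
E
```

```text
[[ 0.59022057 -0.17074103  0.083     ]] [[-0.00066234 -0.06760578  0.        ]]
[ 0.52765038 -0.18454991  0.24364955] 0.0005085367621243955
turn az -0.571; shift x -3.25 y 18.34 z 11.36
```

send_rows(
  steps=[
    [[0,0,0],[0,0,-0.114],8.5],
    [[0,0,0],[0,0,-0.114],8.5],
    [[0,0,0],[0,0,-0.114],8.5],
    [[0,0,0],[0,0,-0.114],8.5],
    [[0,0,0],[0,0,-0.115],8.5],
    [[-0.5,3,1.5],[0,0,0],8.5],
    [[-0.5,3,2],[0,0,0],8.5],
    [[-0.5,3,2],[0,0,0],8.5],
  ],
)

```text
time_s: 11.18
ee_pos: [0.5651, -0.268, 0.1894]
tool_rot: [0.001, 0.959, 0.283, 0.001]
ft_force: [1.2, -0.2, -0.1]
grip_width: 0.0845
finger_force: 0.0
```

send_rows(
  steps=[
    [[-0.6,3.2,2],[0,0,0],8.5],
    [[-0.6,3.2,2],[0,0,0],8.5],
    [[-0.5,2.9,1.8],[0,0,0],8.5],
    [[0,0,0],[0,0,0],8.5],
    [[0,0,0],[0,0,0],8.5],
    [[0,0,0],[0,0,0],8.5],
  ],
)

```text
time_s: 11.68
ee_pos: [0.5997, -0.3547, 0.1309]
tool_rot: [-0.001, 0.959, 0.282, -0.0]
ft_force: [0.6, 0.6, 0.1]
grip_width: 0.0851
finger_force: 0.0
```

```bash
python3 - <<'E'
from h import *
S=keep("wrist","w9"); s=get_state();print(s["ee_pos"],yaw(),s["time_s"])
h=cv2.cvtColor(cv2.GaussianBlur(S["im"],(3,3),0),cv2.COLOR_BGR2HSV); yy,xx=np.mgrid[:384,:512]
q=proj(S,[.5996,-.3563,.008])[0]; print(q)
near=np.hypot(xx-q[0],yy-q[1])<68
m=near&(h[...,1]<90); b=blobs(m)[0]; o=outline(S,b[2])
for z in(.004,.014):
    w=onz(S,o,z)[:,:2]*1000; print(b[1],cv2.minAreaRect(w.astype(np.float32)))
cs,hi=cv2.findContours(b[2].astype(np.uint8),cv2.RETR_CCOMP,cv2.CHAIN_APPROX_NONE)
c=max([c for c,k in zip(cs,hi[0]) if k[3]>=0],key=cv2.contourArea); e=cv2.fitEllipse(c)[0]; print(onz(S,e,.004)); A=load("w1");print(meet(A,(320.07,132.53),S,e))
save(S["im"],"w9.png")
E
```

```text
[ 0.59984824 -0.35468384  0.13165838] 0.5728033621627141 11.7333
[259.25029761 185.43544845]
3673 ((597.713623046875, -357.7493896484375), (79.89673614501953, 68.31071472167969), 32.77680587768555)
3673 ((600.2481079101562, -356.0528869628906), (76.93121337890625, 65.77517700195312), 32.77680206298828)
[[ 0.60050561 -0.35618554  0.004     ]]
(array([ 0.5984268 , -0.35783976, -0.00392264]), np.float64(0.0007531785352428817))
```

View pics/w9.png

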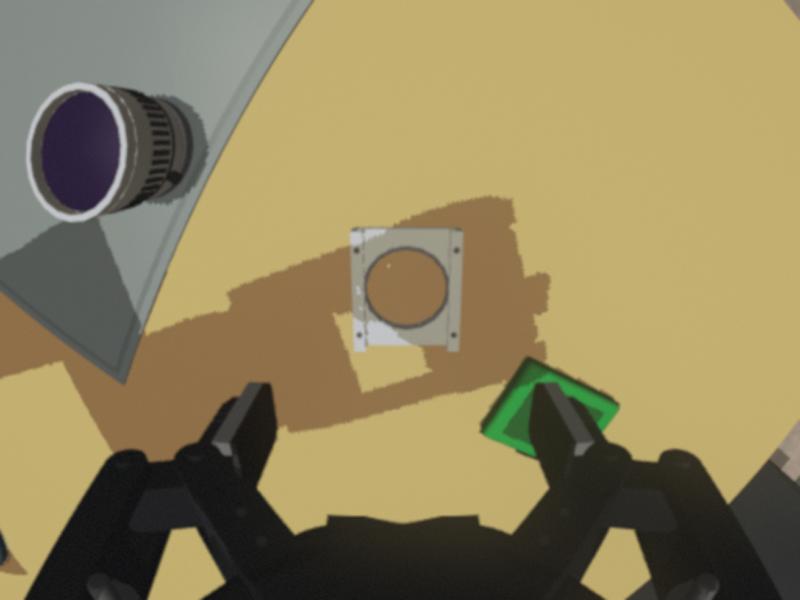

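send_rows(
  newtons=30,
  steps=[
    [[-0.05,0.1,2.5],[0,0,0],8.5],
    [[0,0,3.0],[0,0,0],8.5],
    [[0,0,3.0],[0,0,0],8.5],
    [[0,0,2.5],[0,0,0],8.2],
    [[0,0,1.0],[0,0,0],8.0],
    [[0,0,0.4],[0,0,0],8.0],
    [[0,0,0],[0,0,0],7.5],
    [[0,0,0],[0,0,0],7.5],
  ],
)

```text
time_s: 12.4
ee_pos: [0.6009, -0.3582, 0.0091]
tool_rot: [0.001, 0.959, 0.282, 0.001]
ft_force: [0.6, -0.4, 0.3]
grip_width: 0.075
finger_force: 0.0
```

```bash
python3 - <<'E'
from h import *
print(get_state()["ee_pos"]); go(.600,-.356,-.002,.572)
E
```

```text
[ 0.60086575 -0.35816557  0.00906387]
turn az -0.000; shift x 0.04 y -0.23 z 1.11
```

send_rows(
  steps=[
    [[0,-0.2,0.6],[0,0,0],7.5],
    [[0,0,0.4],[0,0,0],7.3],
    [[0,0,0.1],[0,0,0],7.0],
    [[0,0,0],[0,0,0],6.6],
    [[0,0,0],[0,0,0],6.2],
    [[0,0,0],[0,0,0],5.8],
    [[0,0,0],[0,0,0],5.8],
    [[0,0,0],[0,0,0],5.8],
  ],
)

```text
time_s: 13.07
ee_pos: [0.5988, -0.3565, -0.0036]
tool_rot: [0.0, 0.96, 0.281, 0.0]
ft_force: [0.1, -0.1, 1.4]
grip_width: 0.0631
finger_force: 34.7
```

send_rows(
  steps=[
    [[0,0,-1],[0,0,0],5.8],
    [[0,0,-2],[0,0,0],5.8],
    [[0,0,-3],[0,0,0],5.8],
    [[0,0,-3.5],[0,0,0],5.8],
    [[0,0,-3.5],[0,0,0],5.8],
    [[0,0,-3.5],[0,0,0],5.8],
    [[0,0,-1.5],[0,0,0],5.8],
    [[0,0,0],[0,0,0],5.8],
  ],
)

```text
time_s: 13.73
ee_pos: [0.601, -0.3581, 0.1824]
tool_rot: [0.005, 0.96, 0.282, 0.003]
ft_force: [1.0, -0.5, -0.6]
grip_width: 0.0629
finger_force: 34.5
```

```bash
python3 - <<'E'
from h import *
S=keep("wrist","w10"); s=get_state();print(s["ee_pos"],yaw(),s["time_s"],s["grip_width"],s["finger_force"])
go(.5897,-.0267,.18,.005)
E
```

```text
[ 0.59960626 -0.35697887  0.17912136] 0.5709063541079625 13.7833 0.0630620122342832 34.473792091012
turn az 0.566; shift x -0.83 y -33.03 z -0.09
```

View pics/w10.png

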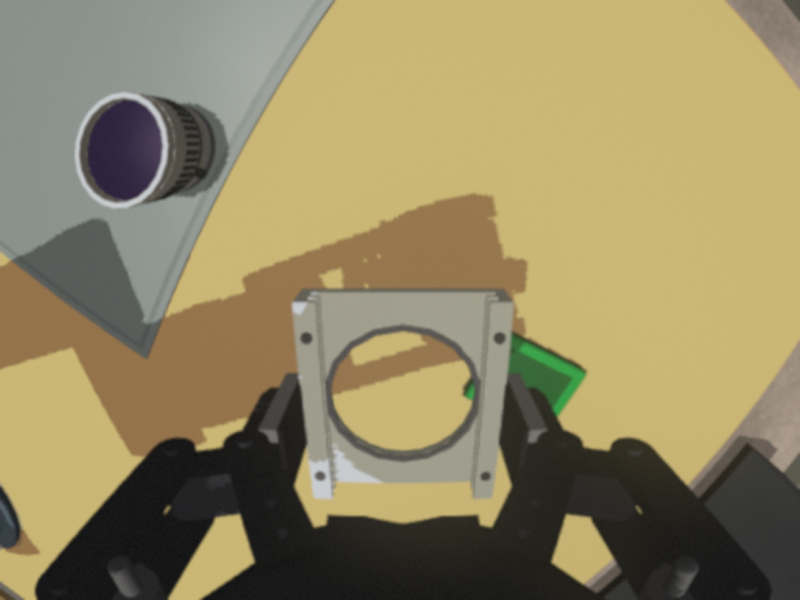

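```bash
python3 - <<'E'
from h import *
S=load("w10"); W=S["M"]@np.linalg.inv(camera_params("wrist")["T_tool_cam"]); p=np.array([(292,301),(513,301),(492,497),(312,497)])/1.5625
w=onz(S,p,W[2,3]+.0176); t=(w-W[:3,3])@W[:3,:3]*1000; print(t.round(1),t.mean(0))
E
```

```text
[[ 38.  -32.  -17.8]
 [ 37.8  31.9 -17.1]
 [-36.3  32.  -17.4]
 [-35.6 -32.5 -18.1]] [  0.99008676  -0.15512043 -17.59942006]
```

send_rows(
  steps=[
    [[0,0,0],[0,0,0.113],5.8],
    [[0,0,0],[0,0,0.113],5.8],
    [[0,0,0],[0,0,0.113],5.8],
    [[0,0,0],[0,0,0.113],5.8],
    [[0,0,0],[0,0,0.113],5.8],
    [[-0.1,-3,0],[0,0,0],5.8],
    [[-0.1,-3.6,0],[0,0,0],5.8],
    [[-0.1,-3.6,0],[0,0,0],5.8],
  ],
)

```text
time_s: 14.45
ee_pos: [0.5931, -0.253, 0.1731]
tool_rot: [-0.001, 1.0, 0.002, -0.002]
ft_force: [0.4, 0.7, -0.2]
grip_width: 0.0631
finger_force: 34.4
```

send_rows(
  steps=[
    [[-0.1,-3.6,0],[0,0,0],5.8],
    [[-0.1,-3.6,0],[0,0,0],5.8],
    [[-0.1,-3.6,0],[0,0,0],5.8],
    [[-0.1,-3.6,0],[0,0,0],5.8],
    [[-0.1,-3.6,1],[0,0,0],5.8],
    [[-0.1,-3.6,2],[0,0,0],5.8],
    [[0,-1.2,2],[0,0,0],5.8],
    [[0,0,0],[0,0,0],5.8],
  ],
)

```text
time_s: 15.12
ee_pos: [0.5822, -0.0215, 0.1206]
tool_rot: [-0.002, 1.0, 0.005, -0.007]
ft_force: [-1.0, 0.4, -0.8]
grip_width: 0.0629
finger_force: 34.4
```

send_rows(
  steps=[
    [[0,0,0],[0,0,0],5.8],
    [[0,0,0],[0,0,0],5.8],
  ],
)

```text
time_s: 15.28
ee_pos: [0.5876, -0.027, 0.1254]
tool_rot: [0.0, 1.0, 0.003, -0.001]
ft_force: [0.8, 0.7, -0.2]
grip_width: 0.0632
finger_force: 34.4
```

```bash
python3 - <<'E'
from h import *
S=keep("wrist","w11"); s=get_state();print(s["ee_pos"],yaw(),s["time_s"],s["grip_width"],s["finger_force"])
go(.5897,-.0267,.03,.005)
E
```

```text
[ 0.58819163 -0.0275239   0.12613181] 0.004658126615575451 15.3333 0.06274453826143411 34.440142661333084
turn az -0.000; shift x 0.15 y -0.08 z 9.61
```

send_rows(
  steps=[
    [[0.05,-0.1,2.5],[0,0,0],5.8],
    [[0,0,3.5],[0,0,0],5.8],
    [[0,0,3],[0,0,0],5.8],
    [[0,0,1.8],[0,0,0],5.8],
    [[0,0,0.8],[0,0,0],5.8],
    [[0,0,0],[0,0,0],5.8],
    [[0,0,0],[0,0,0],5.8],
  ],
)

```text
time_s: 15.92
ee_pos: [0.5891, -0.0264, 0.0107]
tool_rot: [0.0, 1.0, 0.002, 0.001]
ft_force: [0.3, 0.9, -0.8]
grip_width: 0.0628
finger_force: 34.4
```

```bash
python3 - <<'E'
from h import *
s=get_state();print(s["ee_pos"],s["ft_force"])
go(.5887,-.0267,0,.005)
E
```

```text
[ 0.58906409 -0.0263806   0.01074433] [ 0.29917303  0.9420533  -0.79381378]
turn az -0.001; shift x -0.04 y 0.03 z 1.07
```

send_rows(
  steps=[
    [[0,0,0.5],[0,0,0],5.8],
    [[0,0,0.3],[0,0,0],5.8],
    [[0,0,0.2],[0,0,0],5.8],
    [[0,0,0],[0,0,0],5.8],
    [[0,0,0],[0,0,0],5.8],
  ],
)

```text
time_s: 16.33
ee_pos: [0.5883, -0.0252, 0.0004]
tool_rot: [0.0, 1.0, 0.003, 0.0]
ft_force: [-0.2, -0.1, -1.1]
grip_width: 0.0634
finger_force: 34.4
```

send_rows(
  steps=[
    [[0,0,0.1],[0,0,0],5.8],
    [[0,0,0],[0,0,0],5.8],
    [[0,0,0],[0,0,0],5.8],
  ],
)

```text
time_s: 16.58
ee_pos: [0.5885, -0.0252, -0.0007]
tool_rot: [0.0, 1.0, 0.003, 0.0]
ft_force: [-0.4, 0.7, 2.1]
grip_width: 0.0634
finger_force: 34.6
```

send_rows(
  steps=[
    [[0,0,0],[0,0,0],6.5],
    [[0,0,0],[0,0,0],7.0],
    [[0,0,0],[0,0,0],7.6],
    [[0,0,0],[0,0,0],8.2],
    [[0,0,0],[0,0,0],8.5],
    [[0,0,-1.5],[0,0,0],8.5],
    [[0,0,-3],[0,0,0],8.5],
    [[0,0,-4],[0,0,0],8.5],
  ],
)

```text
time_s: 17.25
ee_pos: [0.5856, -0.0248, 0.0821]
tool_rot: [-0.001, 1.0, 0.003, -0.004]
ft_force: [0.9, -1.3, -0.3]
grip_width: 0.0849
finger_force: 0.0
```

send_rows(
  steps=[
    [[0,0,-4],[0,0,0],8.5],
    [[0,0,-4],[0,0,0],8.5],
    [[-0.8,-2,-3],[0,0,0],8.5],
    [[-1.5,-3.5,0],[0,0,0],8.5],
    [[-1.6,-3.7,0],[0,0,0],8.5],
    [[-1.6,-3.7,0],[0,0,0],8.5],
    [[-1.6,-3.7,0],[0,0,0],8.5],
    [[-1.6,-3.7,0],[0,0,0],8.5],
  ],
)

```text
time_s: 17.92
ee_pos: [0.4988, 0.1786, 0.1942]
tool_rot: [-0.0, 1.0, 0.003, 0.0]
ft_force: [0.4, 0.3, -0.3]
grip_width: 0.0851
finger_force: 0.0
```

send_rows(
  steps=[
    [[-1,-2,0],[0,0,0],8.5],
    [[0,0,0],[0,0,0],8.5],
    [[0,0,0],[0,0,0],8.5],
    [[0,0,0],[0,0,0],8.5],
  ],
)

```text
time_s: 18.25
ee_pos: [0.4904, 0.1968, 0.1941]
tool_rot: [0.0, 1.0, 0.003, 0.0]
ft_force: [-0.1, -0.8, -0.9]
grip_width: 0.0848
finger_force: 0.0
```

```bash
python3 - <<'E'
from h import *
S=keep("wrist","w12"); s=get_state();print(s["ee_pos"],yaw(),s["time_s"])
print(proj(S,[[.445,.314,.008],[.5895,-.025,.017]])*1.5625)
E
```

```text
[0.49060294 0.19633524 0.19404856] 0.004866823059801171 18.3
[[252.20038573 320.63103579]
 [689.89534246 148.66096651]]
```

View pics/w12.png

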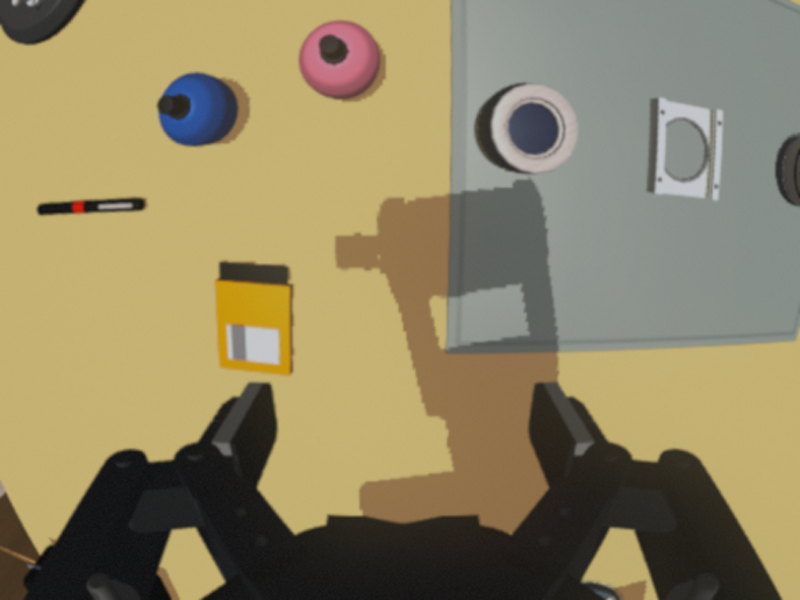

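```bash
cat >> h.py <<'E'
yy,xx=np.mgrid[:384,:512]
def HSV(S,k=3): return cv2.cvtColor(cv2.GaussianBlur(S["im"],(k,k),0),cv2.COLOR_BGR2HSV)
def sleeve(S,guess,r,z=.008,smin=190):
    h=HSV(S); q=proj(S,guess)[0]; m=(np.hypot(xx-q[0],yy-q[1])<r)&(h[...,1]>smin)&(h[...,0]>10)&(h[...,0]<30)
    b=blobs(m)[0]; o=outline(S,b[2]); w=onz(S,o,z)[:,:2]*1000; R_=cv2.minAreaRect(w.astype(np.float32))
    return b[1],R_,o
E
python3 - <<'E'
from h import *
for t,r in(("w12",60),("w4",55),("w3",50)):
    S=load(t); h=HSV(S); 
    if t=="w12": print([h[int(v/1.5625),int(u/1.5625)] for u,v in((255,305),(252,272),(250,345),(180,300))])
    n,R_,o=sleeve(S,[.445,.314,.008],r); print(t,n,R_)
    q=proj(S,[.465,.314,.008])[0]; g=(np.hypot(xx-q[0],yy-q[1])<r)&(h[...,2]<95)&(np.hypot(xx-q[0],yy-q[1])<40); b=blobs(g)[0]
    w=onz(S,outline(S,b[2]),.004)[:,:2]*1000; print(" glass",b[1],cv2.minAreaRect(w.astype(np.float32)))
E
```

```text
[array([ 23, 228, 199], dtype=uint8), array([22, 67, 57], dtype=uint8), array([108,   6, 201], dtype=uint8), array([ 23, 108, 198], dtype=uint8)]
w12 1739 ((439.2987365722656, 314.5367431640625), (60.39313507080078, 75.47151184082031), 85.20573425292969)
 glass 454 ((482.87188720703125, 311.5478515625), (53.940956115722656, 13.31892204284668), 86.03083038330078)
w4 1519 ((439.723388671875, 313.2966613769531), (62.696327209472656, 76.29279327392578), 85.46693420410156)
 glass 393 ((482.6733093261719, 311.2655944824219), (55.13585662841797, 13.765337944030762), 85.5201644897461)
w3 633 ((440.550537109375, 312.6375732421875), (62.10572052001953, 76.99588775634766), 85.40869903564453)
 glass 162 ((482.8657531738281, 311.1534118652344), (54.70243453979492, 13.171381950378418), 85.13390350341797)
```

```bash
python3 - <<'E'
from h import *
go(.4395,.3139,.12,-.08)
E
```

```text
turn az 0.085; shift x -6.03 y -11.31 z 7.40
```

send_rows(
  steps=[
    [[0,0,0],[0,0,0.085],8.5],
    [[-1.5,-2.8,1.4],[0,0,0],8.5],
    [[-1.5,-2.8,2],[0,0,0],8.5],
    [[-1.5,-2.8,2],[0,0,0],8.5],
    [[-1.5,-2.9,2],[0,0,0],8.5],
    [[0,0,0],[0,0,0],8.5],
    [[0,0,0],[0,0,0],8.5],
    [[0,0,0],[0,0,0],8.5],
  ],
)

```text
time_s: 18.97
ee_pos: [0.4402, 0.3137, 0.1201]
tool_rot: [0.0, 0.999, -0.04, 0.0]
ft_force: [0.3, 0.3, -0.3]
grip_width: 0.0848
finger_force: 0.0
```

```bash
python3 - <<'E'
from h import *
S=keep("wrist","w13"); print(get_state()["ee_pos"],yaw())
A=load("w12")
n,R_,o=sleeve(S,[.4395,.3139,.008],85); print(n,R_)
n,Q,oa=sleeve(A,[.4395,.3139,.008],60)
# height: match the 4 corners of the sleeve in two views
ca,cb=[cv2.boxPoints(cv2.minAreaRect(x.astype(np.float32))) for x in(oa,o)]
for a in ca:
    wa=onz(A,a,.008)[0]; b=cb[np.argmin(np.linalg.norm(cb-proj(S,wa)[0],axis=1))]; print(meet(A,a,S,b))
go(.4395,.3139,-.003,-.08)
E
```

```text
[0.44066892 0.31352874 0.12052356] -0.08116743123933766
3559 ((438.7874755859375, 315.16644287109375), (60.52255630493164, 74.00171661376953), 85.36439514160156)
(array([0.47806447, 0.3417344 , 0.00717571]), np.float64(0.00019327160777345186))
(array([0.47421311, 0.28262844, 0.00153303]), np.float64(0.0042498305189999))
(array([0.40155011, 0.28660285, 0.01212957]), np.float64(0.0005917418108935619))
(array([0.40604482, 0.34793647, 0.01884351]), np.float64(0.006177208788924722))
turn az -0.001; shift x -0.12 y -0.03 z 12.35
```

send_rows(
  newtons=30,
  steps=[
    [[-0.1,-0.1,2.5],[0,0,0],8.5],
    [[0,0,3.0],[0,0,0],8.5],
    [[0,0,3.0],[0,0,0],8.5],
    [[0,0,2],[0,0,0],8.2],
    [[0,0,0.8],[0,0,0],7.8],
    [[0,0,0],[0,0,0],7.5],
    [[0,0,0],[0,0,0],7.5],
  ],
)

```text
time_s: 19.6
ee_pos: [0.4394, 0.3151, 0.0078]
tool_rot: [-0.0, 0.999, -0.04, 0.001]
ft_force: [0.1, 0.6, 0.0]
grip_width: 0.0745
finger_force: 0.0
```

```bash
python3 - <<'E'
from h import *
print(get_state()["ee_pos"]); go(.4395,.3142,-.003,-.08)
E
```

```text
[0.43938714 0.31512958 0.00776472]
turn az -0.001; shift x 0.02 y 0.09 z 1.08
```

send_rows(
  steps=[
    [[0,0.1,0.5],[0,0,0],7.5],
    [[0,0,0.4],[0,0,0],7.3],
    [[0,0,0.15],[0,0,0],7.0],
    [[0,0,0],[0,0,0],6.6],
    [[0,0,0],[0,0,0],6.2],
    [[0,0,0],[0,0,0],5.6],
    [[0,0,0],[0,0,0],5.6],
    [[0,0,0],[0,0,0],5.6],
  ],
)

```text
time_s: 20.27
ee_pos: [0.4381, 0.3149, -0.0028]
tool_rot: [-0.0, 0.999, -0.039, 0.0]
ft_force: [-0.6, 0.4, 5.9]
grip_width: 0.061
finger_force: 32.7
```

send_rows(
  steps=[
    [[0,0,-0.5],[0,0,0],5.6],
    [[0,0,-1.5],[0,0,0],5.6],
    [[0,0,-2.5],[0,0,0],5.6],
    [[0,0,-3],[0,0,0],5.6],
    [[0,0,-3],[0,0,0],5.6],
    [[0,0,-1.5],[0,0,0],5.6],
    [[0,0,0],[0,0,0],5.6],
    [[0,0,0],[0,0,0],5.6],
  ],
)

```text
time_s: 20.93
ee_pos: [0.4382, 0.3148, 0.1172]
tool_rot: [-0.0, 0.999, -0.04, 0.001]
ft_force: [0.5, 0.5, -0.9]
grip_width: 0.061
finger_force: 33.0
```

```bash
python3 - <<'E'
from h import *
S=keep("wrist","w14"); s=get_state(); print(s["ee_pos"],yaw(),s["grip_width"],s["finger_force"],s["time_s"])
W=S["M"]@np.linalg.inv(camera_params("wrist")["T_tool_cam"]); h=HSV(S)
k=np.zeros((384,512),bool);k[150:345,170:350]=1
m=k&(h[...,1]>190)&(h[...,0]>10)&(h[...,0]<30); b=blobs(m)[0]; o=outline(S,b[2])
for dz in(.008,.011,.014):
    w=onz(S,o,W[2,3]+dz); t=((w-W[:3,3])@W[:3,:3])[:,:2]*1000; print(dz,b[1],cv2.minAreaRect(t.astype(np.float32)),t.min(0),t.max(0))
# holder on mat, from w12
A=load("w12");h=HSV(A);q=proj(A,[.5895,-.025,.01])[0]; m=(np.hypot(xx-q[0],yy-q[1])<50)&(h[...,2]>170)&(h[...,1]<40)
for z in(.007,.017):
    b=blobs(m)[0];w=onz(A,outline(A,b[2]),z)[:,:2]*1000;print("holder",b[1],cv2.minAreaRect(w.astype(np.float32)))
E
```

```text
[0.43740047 0.31441144 0.11613945] -0.0791594401913821 0.06086805605110346 32.99366533756256 20.9833
0.008 10834 ((-0.7190055847167969, -0.17688941955566406), (77.54472351074219, 62.641197204589844), 0.027831241488456726) [-39.50562173 -31.503266  ] [38.03919573 31.14789184]
0.011 10834 ((1.050689697265625, -0.17524147033691406), (75.81745910644531, 61.245906829833984), 0.027834849432110786) [-36.87197314 -30.80384384] [38.945584   30.45180025]
0.014 10834 ((2.8203964233398438, -0.1736011505126953), (74.09020233154297, 59.85060501098633), 0.027830805629491806) [-34.23832456 -30.10442168] [39.85197226 29.75570867]
holder 835 ((589.4903564453125, -25.27522087097168), (75.3980712890625, 50.16453552246094), 0.6052600741386414)
holder 835 ((588.8684692382812, -18.520614624023438), (73.111572265625, 48.64326095581055), 0.6052628755569458)
```

```bash
python3 - <<'E'
from h import *
go(.4795,-.0254,.09,.006)
E
```

```text
turn az -0.085; shift x 4.01 y 34.01 z 2.61
```

send_rows(
  steps=[
    [[0,0,0],[0,0,-0.085],5.6],
    [[0.2,2,0],[0,0,0],5.6],
    [[0.4,3.2,0],[0,0,0],5.6],
    [[0.4,3.6,0],[0,0,0],5.6],
    [[0.4,3.6,0],[0,0,0],5.6],
    [[0.4,3.6,0],[0,0,0],5.6],
    [[0.4,3.6,0],[0,0,0],5.6],
    [[0.4,3.6,0],[0,0,0],5.6],
  ],
)

```text
time_s: 21.65
ee_pos: [0.4639, 0.0813, 0.1148]
tool_rot: [-0.0, 1.0, 0.003, -0.002]
ft_force: [0.1, -0.0, -1.2]
grip_width: 0.0605
finger_force: 33.0
```

send_rows(
  steps=[
    [[0.5,3.6,0],[0,0,0],5.6],
    [[0.5,3.6,0.5],[0,0,0],5.6],
    [[0.4,2.4,1],[0,0,0],5.6],
    [[0,1.2,1],[0,0,0],5.6],
    [[0,0,0],[0,0,0],5.6],
    [[0,0,0],[0,0,0],5.6],
    [[0,0,0],[0,0,0],5.6],
  ],
)

```text
time_s: 22.23
ee_pos: [0.4786, -0.0236, 0.0908]
tool_rot: [-0.001, 1.0, 0.003, -0.002]
ft_force: [0.3, -0.3, 0.1]
grip_width: 0.0605
finger_force: 33.0
```

```bash
python3 - <<'E'
from h import *
S=keep("wrist","w15"); s=get_state(); print(s["ee_pos"],yaw(),s["grip_width"],s["time_s"])
go(.4795,-.0254,.012,.006)
h=HSV(S);q=proj(S,[.5895,-.025,.01])[0];print(q)
m=(np.hypot(xx-q[0],yy-q[1])<75)&(h[...,2]>150)&(h[...,1]<40)
print(h[int(q[1])+40,int(q[0])-38],h[int(q[1]),int(q[0])+26],h[int(q[1]),int(q[0])])
for z in(.007,.017):
    for b in blobs(m,200)[:2]:
        w=onz(S,outline(S,b[2]),z)[:,:2]*1000;print("holder",z,b[1],b[0],cv2.minAreaRect(w.astype(np.float32)))
E
```

```text
[ 0.47899308 -0.02345614  0.09118097] 0.007598470532109149 0.060843646786574265 22.2833
turn az 0.002; shift x 0.05 y 0.19 z 7.92
[260.49112871  55.77043141]
[105   4 232] [ 60  10 210] [ 56   8 215]
holder 0.007 15941 [260.59726491  59.20381406] ((585.5726318359375, -25.19976806640625), (101.50651550292969, 112.84883117675781), 0.5905264019966125)
holder 0.017 15941 [260.59726491  59.20381406] ((584.34228515625, -25.108715057373047), (97.01693725585938, 107.85752868652344), 0.5905231833457947)
```

```bash
python3 - <<'E'
from h import *
S=load("w15"); h=HSV(S); print(h[56,200:330:5,2],h[56,200:330:5,0],h[56,200:330:5,1])
q=(260,56)
m=(np.abs(xx-260)<65)&(yy<105)&(h[...,2]>222)&(h[...,0]>80)
for b in blobs(m,100)[:3]:
    for z in (.017,): w=onz(S,outline(S,b[2]),z)[:,:2]*1000;print(z,b[1],b[0],cv2.minAreaRect(w.astype(np.float32)))
E
```

```text
[207 208 209 216 234 212 186 213 213 214 214 214 215 214 214 213 211 210
 206 179 234 225 203 202 201 199] [ 56  56  57  72 105 105  64  60  60  56  60  55  56  56  56  60  60  60
  60  30 105  90  64  64  60  64] [10 10 11  6  4  2 10 10  8 10  8  7  8  8 10 10  8  9 10  4  4  3 10 10
 10 10]
0.017 1134 [261.88624339  94.81216931] ((564.0201416015625, -25.645889282226562), (21.940082550048828, 45.77950668334961), 1.5872642993927002)
0.017 1103 [261.92475068  20.23028105] ((611.9130249023438, -25.51625633239746), (45.557865142822266, 22.409805297851562), 88.69115447998047)
0.017 566 [300.93992933  56.5795053 ] ((588.9317016601562, -53.9215202331543), (49.49767303466797, 5.8983540534973145), 0.4412167966365814)
```

send_rows(
  steps=[
    [[0.05,0.15,2],[0,0,0],5.6],
    [[0,0,2.8],[0,0,0],5.6],
    [[0,0,2],[0,0,0],5.6],
    [[0,0,1],[0,0,0],5.6],
    [[0,0,0],[0,0,0],5.6],
    [[0,0,0],[0,0,0],5.6],
  ],
)

```text
time_s: 22.78
ee_pos: [0.4803, -0.0257, 0.0137]
tool_rot: [-0.0, 1.0, 0.004, -0.0]
ft_force: [0.6, -0.3, -0.1]
grip_width: 0.0611
finger_force: 33.0
```

```bash
python3 - <<'E'
from h import *
s=get_state();print(s["ee_pos"],s["ft_force"]); go(.4795,-.0254,.0005,.006)
E
```

```text
[ 0.48033373 -0.0256773   0.01365856] [ 0.61278074 -0.2613917  -0.08180078]
turn az 0.001; shift x -0.08 y -0.03 z 1.32
```

send_rows(
  steps=[
    [[-0.05,0,0.5],[0,0,0],5.6],
    [[0,0,0.4],[0,0,0],5.6],
    [[0,0,0.2],[0,0,0],5.6],
    [[0,0,0.1],[0,0,0],5.6],
    [[0,0,0],[0,0,0],5.6],
    [[0,0,0],[0,0,0],5.6],
  ],
)

```text
time_s: 23.28
ee_pos: [0.48, -0.0267, 0.0017]
tool_rot: [0.0, 1.0, 0.003, 0.0]
ft_force: [-0.5, -0.4, -0.4]
grip_width: 0.0606
finger_force: 33.0
```

send_rows(
  steps=[
    [[0,0,0.1],[0,0,0],5.6],
    [[0,0,0],[0,0,0],5.6],
    [[0,0,0],[0,0,0],5.6],
  ],
)

```text
time_s: 23.53
ee_pos: [0.48, -0.0266, 0.0005]
tool_rot: [0.0, 1.0, 0.003, 0.0]
ft_force: [-0.4, 0.3, -1.5]
grip_width: 0.0604
finger_force: 33.0
```

send_rows(
  steps=[
    [[0,0.0,0.08],[0,0,0],5.6],
    [[0,0,0],[0,0,0],5.6],
    [[0,0,0],[0,0,0],5.6],
  ],
)

```text
time_s: 23.78
ee_pos: [0.48, -0.0266, 0.0002]
tool_rot: [0.0, 1.0, 0.003, 0.0]
ft_force: [-0.6, 0.4, 4.4]
grip_width: 0.0611
finger_force: 33.6
```

send_rows(
  steps=[
    [[0,0,0],[0,0,0],6.2],
    [[0,0,0],[0,0,0],6.6],
    [[0,0,0],[0,0,0],7.2],
    [[0,0,0],[0,0,0],7.8],
    [[0,0,0],[0,0,0],8.3],
    [[0,0,-1],[0,0,0],8.5],
    [[0,0,-2.5],[0,0,0],8.5],
    [[0,0,-3.5],[0,0,0],8.5],
  ],
)

```text
time_s: 24.45
ee_pos: [0.4781, -0.0262, 0.069]
tool_rot: [-0.001, 1.0, 0.003, -0.003]
ft_force: [0.9, -0.5, -0.2]
grip_width: 0.0852
finger_force: 0.0
```

send_rows(
  steps=[
    [[0,0,-4],[0,0,0],8.5],
    [[0,0,-4],[0,0,0],8.5],
    [[0,-1.5,-3.5],[0,0,0],8.5],
    [[0.4,-3,-1.5],[0,0,0],8.5],
    [[0.5,-3.7,0],[0,0,0],8.5],
    [[0.5,-3.7,0],[0,0,0],8.5],
    [[0.5,-3.7,0],[0,0,0],8.5],
    [[0.5,-3.7,0],[0,0,0],8.5],
  ],
)

```text
time_s: 25.12
ee_pos: [0.5024, 0.1682, 0.2008]
tool_rot: [-0.0, 1.0, 0.003, 0.0]
ft_force: [0.5, -0.9, -0.1]
grip_width: 0.085
finger_force: 0.0
```

send_rows(
  steps=[
    [[0.5,-3.7,0],[0,0,0],8.5],
    [[0.5,-3.7,0],[0,0,0],8.5],
    [[0.5,-3.7,0],[0,0,0],8.5],
    [[0.5,-3.7,0],[0,0,0],8.5],
    [[0.3,-1.5,0],[0,0,0],8.5],
    [[0,0,0],[0,0,0],8.5],
    [[0,0,0],[0,0,0],8.5],
    [[0,0,0],[0,0,0],8.5],
  ],
)

```text
time_s: 25.78
ee_pos: [0.5241, 0.3286, 0.1998]
tool_rot: [0.001, 1.0, 0.003, -0.001]
ft_force: [-0.4, -0.2, -1.1]
grip_width: 0.085
finger_force: 0.0
```

```bash
cat >> h.py <<'E'
def blower(S,guess,r):
    h=HSV(S); q=proj(S,guess)[0]; m=(np.hypot(xx-q[0],yy-q[1])<r)&(h[...,0]>100)&(h[...,0]<125)&(h[...,1]>140)
    b=blobs(m)[0]; o=outline(S,b[2]); return b[1],cv2.minEnclosingCircle(o.astype(np.float32)),cv2.fitEllipse(o.astype(np.float32))
E
python3 - <<'E'
from h import *
S=keep("wrist","w16"); s=get_state(); print(s["ee_pos"],yaw(),s["time_s"])
g=[.606,.338,.035]
for t,r in(("w16",55),("w12",50),("w4",45)):
    A=load(t); n,c,e=blower(A,g,r); print(t,n,c,e,onz(A,c[0],.033))
    if t!="w16": print(meet(load("w16"),cs,A,c[0]))
    else: cs=c[0]
E
```

```text
[0.52431568 0.32825603 0.19977888] 0.004726242014949151 25.8333
w16 1137 ((247.0530242919922, 94.3712158203125), 21.216623306274414) ((247.0377960205078, 94.58390045166016), (41.07679748535156, 41.65373992919922), 102.75172424316406) [[0.60711792 0.3395136  0.033     ]]
w12 1048 ((122.32474517822266, 69.35051727294922), 21.7498836517334) ((122.79186248779297, 69.46967315673828), (34.940284729003906, 42.430335998535156), 19.01154899597168) [[0.60765817 0.34179907 0.033     ]]
(array([0.60702676, 0.33935044, 0.0381406 ]), np.float64(4.7565064297148575e-05))
w4 1473 ((49.83139419555664, 100.27906799316406), 23.902551651000977) ((50.51477813720703, 99.78398895263672), (42.1071891784668, 44.84711837768555), 44.88574981689453) [[0.60598909 0.33594636 0.033     ]]
(array([0.60672276, 0.33969252, 0.02838346]), np.float64(0.0009142477865913455))
```

```bash
python3 - <<'E'
from h import *
S=load("w16");h=HSV(S);q=proj(S,[.607,.3395,.033])[0].astype(int);print(q,h[q[1],q[0]-36:q[0]+40:3].tolist())
print(h[q[1]-36:q[1]+40:3,q[0]].tolist())
go(.607,.3395,.13,.0)
E
```

```text
[247  94] [[23, 107, 190], [23, 107, 189], [23, 107, 189], [23, 105, 185], [116, 38, 106], [111, 140, 122], [111, 157, 143], [111, 160, 148], [110, 164, 154], [112, 104, 101], [18, 38, 67], [17, 33, 69], [18, 37, 69], [18, 39, 66], [18, 47, 54], [111, 153, 137], [110, 165, 150], [111, 162, 145], [111, 160, 139], [111, 143, 118], [114, 106, 101], [20, 100, 153], [23, 106, 188], [23, 106, 188], [23, 106, 188], [23, 107, 189]]
[[23, 107, 189], [23, 107, 189], [23, 107, 189], [23, 106, 188], [21, 30, 118], [112, 135, 115], [111, 156, 139], [111, 161, 147], [111, 163, 152], [111, 150, 141], [19, 32, 64], [18, 38, 68], [18, 37, 69], [18, 38, 68], [20, 36, 64], [112, 109, 101], [111, 162, 148], [111, 162, 145], [111, 160, 140], [111, 143, 118], [113, 91, 101], [23, 98, 172], [23, 107, 189], [23, 106, 188], [23, 107, 188], [23, 107, 186]]
turn az 0.005; shift x 8.27 y -1.12 z 6.98
```

send_rows(
  newtons=25,
  steps=[
    [[2.7,-0.4,1],[0,0,0.005],8.5],
    [[2.8,-0.4,2],[0,0,0],8.5],
    [[2.8,-0.3,2],[0,0,0],8.5],
    [[0,0,2],[0,0,0],8.5],
    [[0,0,0],[0,0,0],8.5],
    [[0,0,0],[0,0,0],8.5],
    [[0,0,0],[0,0,0],8.5],
  ],
)

```text
time_s: 26.42
ee_pos: [0.6075, 0.34, 0.1306]
tool_rot: [0.0, 1.0, -0.0, -0.0]
ft_force: [-0.7, 1.0, 0.3]
grip_width: 0.085
finger_force: 0.0
```

```bash
python3 - <<'E'
from h import *
S=keep("wrist","w17"); s=get_state(); print(s["ee_pos"]); go(.607,.339,.018,.0)
n,c,e=blower(S,[.607,.339,.033],80); print(n,c,meet(load("w16"),(247.7,94.5),S,e[0]))
E
```

```text
[0.60790776 0.34048201 0.13138086]
turn az 0.000; shift x -0.09 y 0.15 z 11.34
406 ((264.17431640625, 195.38697814941406), 16.233797073364258) (array([0.60739571, 0.33620827, 0.0348392 ]), np.float64(0.005245059225834064))
```

send_rows(
  steps=[
    [[-0.1,0.1,2],[0,0,0],8.5],
    [[0,0,3],[0,0,0],8.5],
    [[0,0,3],[0,0,0],8.5],
    [[0,0,2.3],[0,0,0],8.5],
    [[0,0,1],[0,0,0],8.5],
    [[0,0,0],[0,0,0],8.0],
    [[0,0,0],[0,0,0],7.0],
    [[0,0,0],[0,0,0],6.2],
  ],
)

```text
time_s: 27.13
ee_pos: [0.6084, 0.3406, 0.0192]
tool_rot: [-0.001, 1.0, 0.001, 0.002]
ft_force: [-0.5, 0.5, 1.1]
grip_width: 0.0622
finger_force: 0.0
```

send_rows(
  steps=[
    [[0,0,0],[0,0,0],5.6],
    [[0,0,0],[0,0,0],5.0],
    [[0,0,0],[0,0,0],4.5],
    [[0,0,0],[0,0,0],4.5],
    [[0,0,0],[0,0,0],4.5],
  ],
)

```text
time_s: 27.55
ee_pos: [0.6083, 0.3405, 0.0194]
tool_rot: [-0.001, 1.0, 0.0, 0.002]
ft_force: [-1.3, -0.3, 5.8]
grip_width: 0.0506
finger_force: 25.8
```

```bash
python3 - <<'E'
from h import *
s=get_state(); print(s["ee_pos"],s["grip_width"],s["finger_force"],s["ft_force"])
E
```

```text
[0.60832543 0.34045502 0.01937453] 0.0505892961260709 25.796807518636342 [-1.34783434 -0.34573634  5.82061263]
```

send_rows(
  steps=[
    [[0,0,-1],[0,0,0],4.5],
    [[0,0,-2.5],[0,0,0],4.5],
    [[0,0,-3.5],[0,0,0],4.5],
    [[0,0,-3.5],[0,0,0],4.5],
    [[0,0,-3],[0,0,0],4.5],
    [[0.3,1,-1],[0,0,0],4.5],
    [[0.7,2.5,0],[0,0,0],4.5],
    [[0.8,3.2,0],[0,0,0],4.5],
  ],
)

```text
time_s: 28.22
ee_pos: [0.6249, 0.274, 0.1635]
tool_rot: [-0.001, 1.0, 0.002, 0.001]
ft_force: [-0.1, -0.8, -1.2]
grip_width: 0.0507
finger_force: 26.5
```

send_rows(
  steps=[
    [[0.9,3.4,0],[0,0,0],4.5],
    [[0.9,3.4,0],[0,0,0],4.5],
    [[0.9,3.4,0],[0,0,0],4.5],
    [[0.8,3,0],[0,0,0],4.5],
    [[0.5,2,0],[0,0,0],4.5],
    [[0,0,0],[0,0,0],4.5],
    [[0,0,0],[0,0,0],4.5],
    [[0,0,0],[0,0,0],4.5],
  ],
)

```text
time_s: 28.88
ee_pos: [0.6643, 0.121, 0.1613]
tool_rot: [-0.0, 1.0, 0.0, -0.001]
ft_force: [0.6, 0.4, -1.4]
grip_width: 0.0504
finger_force: 26.5
```

```bash
python3 - <<'E'
from h import *
S=keep("wrist","w18"); s=get_state(); print(s["ee_pos"],yaw(),s["grip_width"],s["time_s"]);go(.667,.118,.024,0.003)
E
```

```text
[0.66427052 0.12161148 0.16135659] 0.0014540801135953308 0.05082324679414756 28.9333
turn az -0.002; shift x 0.27 y 0.36 z 13.74
```

send_rows(
  steps=[
    [[0.25,0.35,2],[0,0,0],4.5],
    [[0,0,3],[0,0,0],4.5],
    [[0,0,3.2],[0,0,0],4.5],
    [[0,0,2.5],[0,0,0],4.5],
    [[0,0,1.5],[0,0,0],4.5],
    [[0,0,0.6],[0,0,0],4.5],
    [[0,0,0],[0,0,0],4.5],
    [[0,0,0],[0,0,0],4.5],
  ],
)

```text
time_s: 29.6
ee_pos: [0.6678, 0.1184, 0.0342]
tool_rot: [-0.0, 1.0, 0.001, 0.0]
ft_force: [-0.3, 0.0, -0.8]
grip_width: 0.0504
finger_force: 26.5
```

```bash
python3 - <<'E'
from h import *
s=get_state(); print(s["ee_pos"],s["ft_force"]);go(.667,.118,.0225,0.003)
E
```

```text
[0.6677828  0.11839423 0.03417497] [-0.25410203  0.02666113 -0.81843451]
turn az -0.001; shift x -0.08 y 0.04 z 1.17
```

send_rows(
  steps=[
    [[-0.1,0,0.5],[0,0,0],4.5],
    [[0,0,0.4],[0,0,0],4.5],
    [[0,0,0.15],[0,0,0],4.5],
    [[0,0,0],[0,0,0],4.5],
    [[0,0,0],[0,0,0],4.5],
  ],
)

```text
time_s: 30.02
ee_pos: [0.6667, 0.1174, 0.0235]
tool_rot: [-0.0, 1.0, 0.0, 0.0]
ft_force: [-0.1, 0.9, -0.2]
grip_width: 0.0502
finger_force: 26.5
```

send_rows(
  steps=[
    [[0,0,0.1],[0,0,0],4.5],
    [[0,0,0],[0,0,0],4.5],
    [[0,0,0],[0,0,0],4.5],
  ],
)

```text
time_s: 30.27
ee_pos: [0.6668, 0.1173, 0.0224]
tool_rot: [0.0, 1.0, 0.0, 0.0]
ft_force: [-0.5, 0.4, -0.7]
grip_width: 0.0504
finger_force: 26.5
```

send_rows(
  steps=[
    [[0,0,0.1],[0,0,0],4.5],
    [[0,0,0],[0,0,0],4.5],
    [[0,0,0],[0,0,0],4.5],
  ],
)

```text
time_s: 30.52
ee_pos: [0.6669, 0.1174, 0.0224]
tool_rot: [0.0, 1.0, 0.0, 0.0]
ft_force: [-1.9, -0.1, 5.3]
grip_width: 0.0502
finger_force: 26.9
```

send_rows(
  steps=[
    [[0,0,0],[0,0,0],5.3],
    [[0,0,0],[0,0,0],5.8],
    [[0,0,0],[0,0,0],6.5],
    [[0,0,0],[0,0,0],7.2],
    [[0,0,0],[0,0,0],8.0],
    [[0,0,0],[0,0,0],8.5],
    [[0,0,-1.5],[0,0,0],8.5],
    [[0,0,-3],[0,0,0],8.5],
  ],
)

```text
time_s: 31.18
ee_pos: [0.6633, 0.1173, 0.0633]
tool_rot: [0.0, 1.0, 0.0, -0.004]
ft_force: [0.5, -0.1, -0.9]
grip_width: 0.0852
finger_force: 0.0
```

send_rows(
  steps=[
    [[0,0,-4],[0,0,0],8.5],
    [[0,0,-4],[0,0,0],8.5],
    [[0,0,-4],[0,0,0],8.5],
    [[0,0,-4],[0,0,0],8.5],
    [[-1,1.5,-3],[0,0,0],8.5],
    [[-2,2.5,-1.5],[0,0,0],8.5],
    [[-2,2.5,-1],[0,0,0],8.5],
    [[-2,2.5,0],[0,0,0],8.5],
  ],
)

```text
time_s: 31.85
ee_pos: [0.5973, 0.0267, 0.2858]
tool_rot: [0.001, 1.0, 0.001, 0.004]
ft_force: [0.8, -0.8, 0.1]
grip_width: 0.0846
finger_force: 0.0
```

send_rows(
  steps=[
    [[-2.2,2.5,0],[0,0,0],8.5],
    [[-2.2,2.5,0],[0,0,0],8.5],
    [[-2,0.5,0],[0,0,0],8.5],
    [[-1.5,0,0],[0,0,0],8.5],
    [[0,0,0],[0,0,0],8.5],
    [[0,0,0],[0,0,0],8.5],
    [[0,0,0],[0,0,0],8.5],
  ],
)

```text
time_s: 32.43
ee_pos: [0.5188, -0.0277, 0.2821]
tool_rot: [0.0, 1.0, 0.001, 0.001]
ft_force: [0.0, -0.2, 0.4]
grip_width: 0.085
finger_force: 0.0
```

```bash
python3 - <<'E'
from h import *
S=keep("wrist","w20"); T=keep("side","s20"); s=get_state(); print(s["ee_pos"],yaw(),s["time_s"])
a=S["im"]; b=T["im"]; cv2.imwrite("pics/final.png",np.vstack([cv2.resize(a[0:300],(640,375)),cv2.resize(b[130:270,120:340],(350,225),interpolation=cv2.INTER_CUBIC)][:1]+[np.hstack([cv2.resize(b[130:270,120:340],(350,223),interpolation=cv2.INTER_CUBIC),np.zeros((223,290,3),np.uint8)])]))
n,R_,o=sleeve(S,[.4805,-.026,.011],60,.011); print("sleeve",n,R_)
n,c,e=blower(S,[.666,.118,.035],50); print("blower",n,c,onz(S,c[0],.036))
E
```

```text
[ 0.51886707 -0.02754249  0.28162022] 0.0015699680066299198 32.5333
sleeve 950 ((480.5955505371094, -27.176517486572266), (70.82279205322266, 56.37430191040039), 0.0971505269408226)
blower 712 ((147.2213134765625, 52.795082092285156), 17.503984451293945) [[0.66721659 0.11937697 0.036     ]]
```

View pics/final.png

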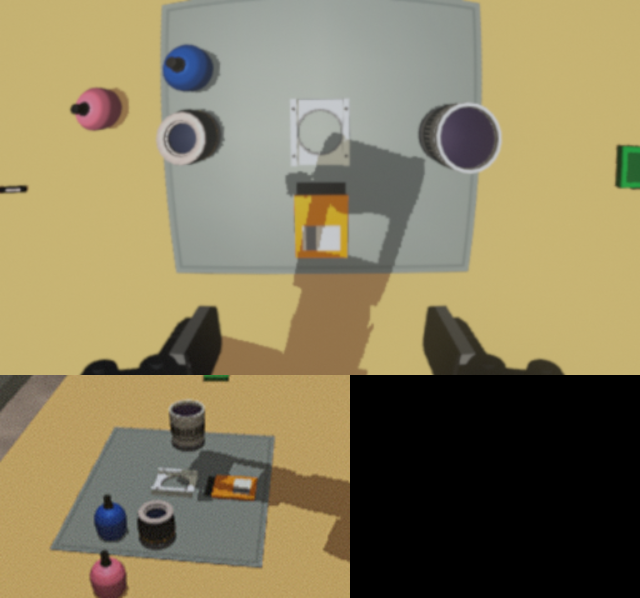

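```bash
python3 -c "
from station import *
print(close_job())"
```

```text
the job is handed in; nothing more can be done
None
```

I handed the job in at about 32.5 s: the ring is seated on the small lens, the holder is midway between the lenses, the filter lies in front of it with the glass end towards it (about 20 mm clear), and the blue blower stands behind the small lens (about 2 cm clear), with everything released and the lens pen and card case untouched.

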